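# Move the charged battery pack from the charger to the culture air pump

### The arm

A 7-joint arm with a two-finger parallel gripper is mounted at the origin on the work surface. World frame = base frame: x ahead of the robot, y to its left, z up, the work surface at z = 0. Lengths are in m, angles in rad, forces in N, time in s.
With the tool pointing down it reaches from about 0.425 to 0.875 m from the base axis. Payload 4.7 kg.
Tool frame: the origin (TCP) lies midway between the tips of the shut fingers; the grasp point (between the pads) lies 19 mm behind it; y points along the fingers, z is the direction in which the jaws open and shut, and the axes are right-handed (so a half turn about y gives the same grasp; the last joint's range is limited). The gripper opens to 87 mm and grips with 3 to 60 N. Pads are 19 mm wide; open, the fingers measure 117 mm over their backs; the gripper's body (75 mm by 190 mm) begins 51 mm behind the grasp point.
Start: joints at [-1.128, 0.321, -0.07, 1.45, 0.023, 1.371, -0.057], TCP at [0.27, 0.591, 0.223] pointing down, gripper open.
Joint ranges: [-2.86, 2.86], [-0.3, 2.09], [-1.38, 1.24], [0.06, 2.45], [-1.56, 4.7], [0.09, 2.05], [-2.69, 2.69]. Speed limits (rad/s): [2.57, 2.57, 3.14, 3.14, 3.14, 3.14, 3.14].

### API

Orientations are given as a rotation vector (axis times angle).
In Python, from bench import ctrl gives the robot as it stands.
- The arm moves only by the tool play_rows, never from a script. Its arguments are lists of equal length, an entry for each row: "translation": the shift along the tool's x, y, z in mm, a list of three; "turn": the turn, a rotation vector about the tool's x, y, z in rad, a list of three; "fingers": the opening, from -1 (shut) to 1 (fully open), so that 0 is half open. In form: {"translation": [[dx, dy, dz], ...], "turn": [[wx, wy, wz], ...], "fingers": [fingers, ...]}. A call has exactly 10 rows; each row shifts and turns the commanded pose from where the row before left it, along the tool's axes as they then stand; what a row does not reach is not made up. A row lasts 1/12 s, in which the tool goes at most 41.7 mm and 7.16 degrees, less where a joint would pass 70% of its speed; a pose out of reach is approached as far as the arm can. A call with a gripper value outside its range is refused whole. The fingers move at their own pace and stop on an object; "grip_force" is the grip in N (left out, the last holds). Time passes only in rows, so rows that do not move let the fingers close, or fill a call up. It gives the time, the measured TCP pose, the force and the opening at its end, in the units of the state.
- ctrl.get_state(): the state, without advancing time (a new reading comes with each control period).
- ctrl.get_image(name): name is "scene" or "top" or "wrist"; returns the picture (420x560x3 uint8, blue, green, red); there is no depth.
- ctrl.camera_info(name): a dict with "camera_matrix" (3x3 intrinsics, pixels), "R" (3x3) and "t" (3): a world point X has camera coordinates R X + t. Camera axes: x right, y down, z forward; pixel columns grow to the right and rows downward; lengths in m; the calibration is good to about 2 mm. A picture is of the moment at which its call begins: read the wrist's pose just before it. camera_info takes no time and is no camera call; for the wrist camera it gives the pose at the moment of the call.
- ctrl.close_job(): hands the job in, once; it reports no verdict.
The state is a dict: "time": time; "joint_positions": joint angles; "qd": joint speeds; "joint_torque": joint torques, N m; "position": TCP position; "tool_rot": TCP orientation; "ft_force": force on the tool from outside, world axes, zero at the start; "torque": the same for the moment, N m; "grip_width": opening from 0.0 (shut) to 1.0 (fully open).
Only numpy, scipy, OpenCV 4.12 (cv2) and the standard library are available. Lean on these libraries where they do the work, as an engineer would, in place of code of your own. Each camera call takes 0.05 s, during which the arm holds its last target.

### The job

The air pump that feeds the algae cultures needs its battery. Press the charger's orange catch until the green-banded pack pops free, slide the pack out along its rail, then slide it into the blue air pump's rail until the pump's catch clicks up behind it, and let go. Go by feel and push and pull gently (never more than about 25 N of push on the charger, pump or pack), and leave everything else on the bench where it stands.

Things in the scene. Friction and masses are not known exactly. Their poses are not given: they have to be found in the camera images.
- pack_center (a point): charged pack, 0.2 to 0.4 kg: off-white body 66 (x) x 36 mm (y) with a green band, on a grey foot flange 70 x 48 x 8 mm with rounded ends; 60 mm tall. Both ends alike. The point is its centre, 30 mm above its underside; x along its length and the rail, z up. Grasp the upper body across y: in a dock the lips reach to 14 mm below this point. It starts latched in the charger, centre at rail x = 14 mm.
- charger_rail (a point): point on the rail's centreline, on its floor, 18 mm above the bench; x inward along the rail (open end at -x), z up. From x = -50 to 100 mm walls 51 mm apart, with lips 41 mm apart over the flange (9.5 to 16 mm above the floor); flared mouth from -81 to -50; before it the bare floor is a landing out to -150 mm. Pack clear of rail and mouth, free to lift: centre at x = -120 mm or less.
- charger_pad (a point): centre of the top of the orange catch pad (34 x 30 mm) beside the rail on its +y side; 44 mm above the bench when up, it goes down with the catch. Axes as the rail's. The rail wall, 34 mm high, begins 11 mm inward of the pad's edge.
- charger_catch (a joint): charger catch, m: 0 = up (locked), positive = pressed, 0.0105 at its stop; frees the pack by 0.009. Takes 1 to 2 N, plus up to 6 N friction while a pack leans on it. Held down about half a second, a spring ejector (4 to 7 N) pushes the pack out to about rail x = -3 mm, where it rests on the lowered catch and is free to slide.
- pump_rail (a point): the pump's rail, the same as the charger's in shape, sizes, axes and place of the point. Catch, ejector and rubber stop sit on an adjustable block whose setting is unknown and not measured: the click comes with the pack's centre anywhere from x = 14 to 46 mm, so go by feel.
- pump_catch (a joint): pump catch, m: 0 = up, positive = pressed. The pack pushes its sloped tongue down by 0.007 or more (1 to 4 N on the way in) and it springs back to 0 at the click. The ejector adds 4 to 7 N over the last 16 mm (up to 13 N in all).
- charger: white charger, fixed, 325 x 130 mm, 50 mm tall at its far end; origin on the bench 18 mm under its rail point. Pushing or pulling on it with much over 30 N damages it.
- pump: blue air pump, fixed, 325 x 130 mm, 70 mm tall at its far end; origin on the bench 18 mm under its rail point. Pushing or pulling on it with much over 30 N damages it.
- pack: the charged pack as a whole; origin at the centre of its underside
- spent: bystander: spent pack with a red band, same shape, standing on the bench; leave it
- flask_a: bystander: stoppered green conical flask, 100 mm wide, 170 mm tall; leave it standing
- flask_b: bystander: stoppered green conical flask, 90 mm wide, 150 mm tall; leave it standing
- jar: bystander: glass jar, 60 mm wide, 90 mm tall
- beaker: bystander: beaker, 66 mm wide, 90 mm tall
- filter: bystander: white disc air filter, 56 mm wide, 27 mm tall
- screwdriver: bystander: screwdriver lying on the bench
- pump_buffer (a joint): rubber stop behind the pump's contacts, m: how far it is squeezed, 0 = untouched. The pack meets it 1 to 2 mm past the click; it then resists with 12 N per mm. Stop there, at some 15 to 20 N of push in all. Squeezed by more than 0.001 (some 16 N on it, 30 N of push in all) it crushes the contacts.
There are look-alikes about, which are no part of the job. What is shaped like the pack but yellow is not meant.

How it is judged:
By the outcome, as a careful person would: the job done as asked, in the order asked, and still so for the second after the job is handed in, with the robot touching nothing.
It also fails if it takes over 58 s, if anything falls off the work surface, if the arm or the gripper's body presses on something with over 40 N, if the wrist force passes 120 N, or if a joint passes its speed limit or range.

## Working session

There is one attempt and no reset: what is moved stays moved. The work goes in short steps, Python scripts to look and compute and a tool call to move; the robot and the scene stay as the last step left them, time stands still between calls to the robot, and variables do not carry over. Pictures are saved under pics/ and viewed, and the job is handed in when it is done.

Besides the shell and the picture viewer there is one more tool, called after "Call:" by a JSON object that holds its "api" and its "payload". play_rows: Moves the arm, as the interface text tells. Its arguments: {"type":"object","properties":{"translation":{"type":"array"},"turn":{"type":"array"},"fingers":{"type":"array"},"grip_force":{"type":"number"}},"required":["translation","turn","fingers"]}

```bash
ls; mkdir -p pics
python3 - <<'E'
from bench import ctrl
import cv2,numpy as np
s=ctrl.get_state()
for k in s: print(k,np.round(s[k],4))
for n in ["scene","top","wrist"]:
    print(n,ctrl.camera_info(n))
    cv2.imwrite(f"pics/a_{n}.png",ctrl.get_image(n))
E
```

```text
pics
time 0.0
joint_positions [-1.1279  0.3218 -0.0701  1.4516  0.0226  1.3708 -0.0569]
qd [-0.0011  0.0001  0.002   0.0008  0.0008 -0.0002 -0.0003]
joint_torque [-5.00000e-04 -4.91279e+01 -4.04000e-01 -3.12537e+01 -6.37000e-02
  4.35000e-02  2.00000e-04]
position [0.2701 0.5907 0.2215]
tool_rot [-1.5463  0.3366 -0.3361]
ft_force [-1.1597 -0.0673 -0.5878]
torque [-0.0015  0.0166 -0.0339]
grip_width 1.001
scene {'camera_matrix': array([[387.31694407,   0.        , 279.47581267],
       [  0.        , 387.31694407, 209.52942586],
       [  0.        ,   0.        ,   1.        ]]), 'R': array([[-0.86678923,  0.49862943, -0.00671694],
       [ 0.37910428,  0.65014321, -0.65847836],
       [-0.32396972, -0.57330838, -0.75256968]]), 't': array([ 0.4506774 , -0.13502054,  1.49331093])}
top {'camera_matrix': array([[391.36743283,   0.        , 282.78385039],
       [  0.        , 391.36743283, 213.74954884],
       [  0.        ,   0.        ,   1.        ]]), 'R': array([[ 0.02096593, -0.99937776,  0.02836425],
       [-0.98628288, -0.02532059, -0.16311024],
       [ 0.16372695, -0.02455542, -0.98620004]]), 't': array([-0.0393128 ,  0.52664695,  1.03690565])}
wrist {'camera_matrix': array([[302.18191822,   0.        , 275.87697835],
       [  0.        , 302.18191822, 211.38931032],
       [  0.        ,   0.        ,   1.        ]]), 'R': array([[ 0.41627834,  0.90923508, -0.0019776 ],
       [ 0.87625573, -0.40059689,  0.26776487],
       [ 0.24266899, -0.1131976 , -0.96348226]]), 't': array([-0.65047418, -0.03226282,  0.39104876])}
```

View pics/a_scene.png

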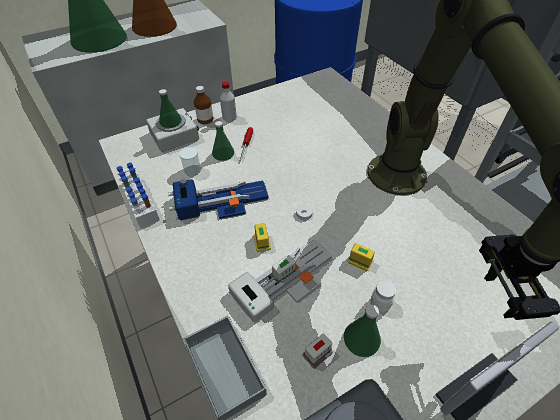

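View pics/a_top.png

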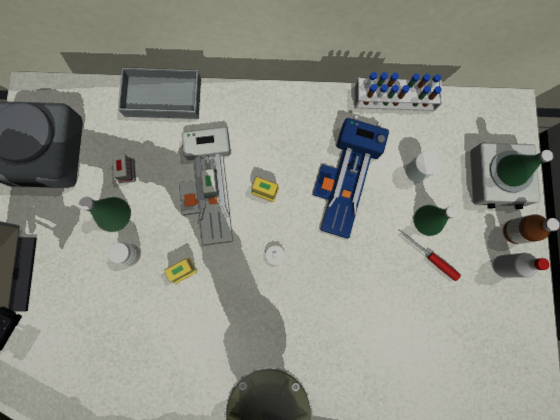

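View pics/a_wrist.png

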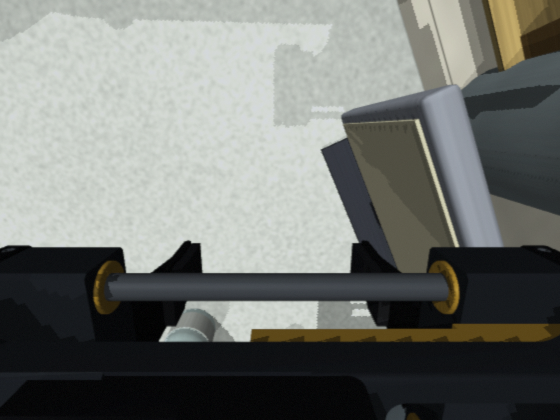

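The overview shows the white charger (top px ~(208,185)) with the green-banded pack, and the blue pump at ~(352,180). Both open toward the robot. I'll zoom in next.

Run:
```python
import cv2
im=cv2.imread("pics/a_top.png")
cv2.imwrite("pics/z1.png",cv2.resize(im[115:255,160:250],None,fx=6,fy=6,interpolation=cv2.INTER_CUBIC)[:, :][:840])
a=cv2.resize(im[118:250,165:245],None,fx=4.5,fy=4.5,interpolation=cv2.INTER_CUBIC)
b=cv2.resize(im[112:244,305:395],None,fx=4.5,fy=4.5,interpolation=cv2.INTER_CUBIC)
cv2.imwrite("pics/z1.png",cv2.hconcat([a,b]))
s=cv2.imread("pics/a_scene.png")
a=cv2.resize(s[225:325,220:340],None,fx=5,fy=5,interpolation=cv2.INTER_CUBIC)
b=cv2.resize(s[165:225,165:275],None,fx=5,fy=5,interpolation=cv2.INTER_CUBIC)
cv2.imwrite("pics/z2.png",a);cv2.imwrite("pics/z3.png",b)
```

```text
(no output)
```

View pics/z1.png

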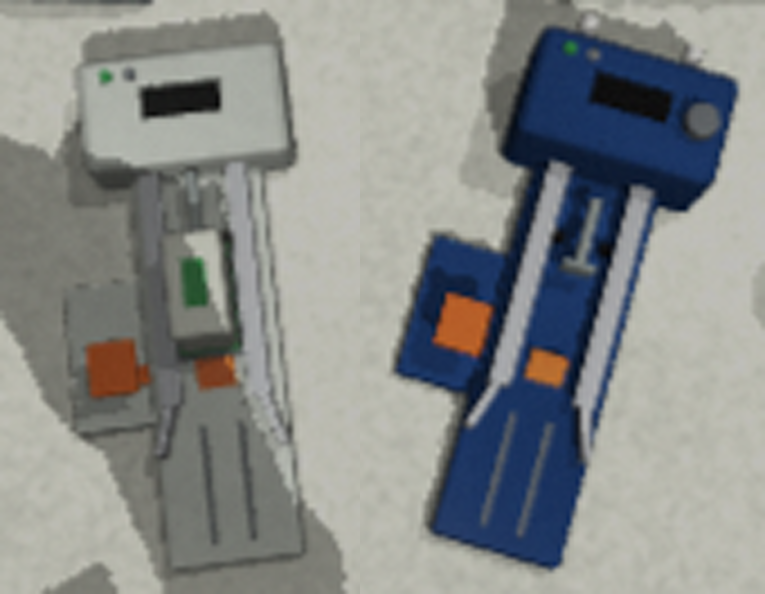

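View pics/z2.png

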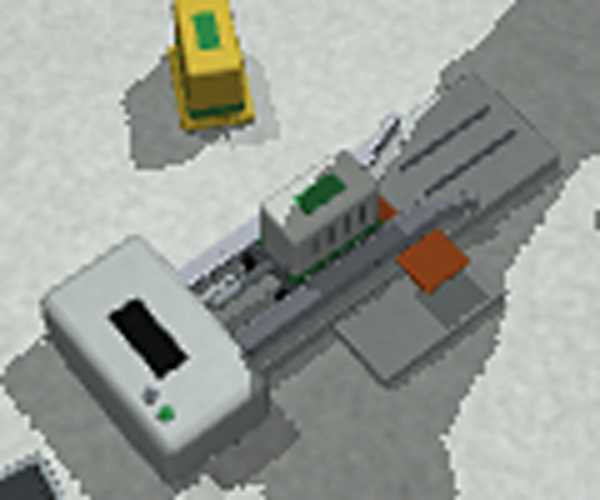

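View pics/z3.png

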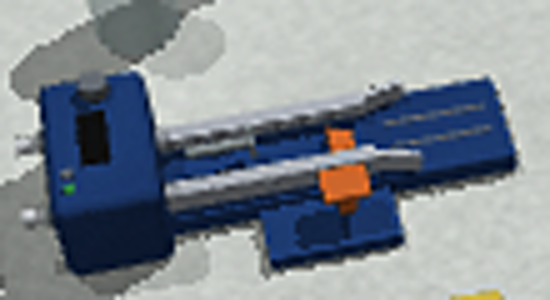

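```bash
cat > h.py <<'E'
from bench import ctrl
import cv2,numpy as np
from scipy.spatial.transform import Rotation as Ro
def ray(ci,uv,z):
    K,R,t=ci["camera_matrix"],ci["R"],ci["t"]
    uv=np.atleast_2d(np.array(uv,float))
    d=(R.T@np.linalg.inv(K)@np.c_[uv,np.ones(len(uv))].T).T
    c=-R.T@t
    return c+d*((z-c[2])/d[:,2])[:,None]
def proj(ci,X):
    p=(ci["R"]@np.atleast_2d(X).T).T+ci["t"]; p=(ci["camera_matrix"]@p.T).T
    return p[:,:2]/p[:,2:]
E
python3 - <<'E'
from h import *
np.set_printoptions(precision=4,suppress=True)
ci=ctrl.camera_info("top")
c=lambda p,x0,y0,o:(np.array(p,float)-[o,0]+.5)/4.5-.5+[x0,y0]
for nm,g,co,pad,o in [("ch",[(203,425),(241,425),(214,543),(253,540)],[(168,570),(305,552)],[(112,368)],(165,118,0)),
                ("pu",[(514,413),(551,424),(483,525),(520,535)],[(430,525),(558,568)],[(463,325)],(305,112,360))]:
    G=ray(ci,c(g,*o),.018); C=ray(ci,c(co,*o),.018); P=ray(ci,c(pad,*o),.044)
    a=(G[0]+G[1])/2; b=(G[2]+G[3])/2
    d=a-b; d/=np.linalg.norm(d); e=(C[0]+C[1])/2
    print(nm,"yaw",np.degrees(np.arctan2(d[1],d[0])),"end",e,"w",np.linalg.norm(C[0]-C[1]),np.linalg.norm(G[0]-G[1]),"pad",P)
    ce=C[1]-C[0]; print(" yaw from end", np.degrees(np.arctan2(ce[1],ce[0]))+90)
    R=e+.150*d; print(" rail",R, "r",np.linalg.norm(R[:2]))
    q=P[0]-R; y=np.array([-d[1],d[0],0]); print(" pad in rail",q@d,q@y)
# pump pose of tool
s=ctrl.get_state(); print(Ro.from_rotvec(s["tool_rot"]).as_matrix())
# wrist camera in the tool frame
w=ctrl.camera_info("wrist"); T=Ro.from_rotvec(s["tool_rot"]).as_matrix()
print("cam in tool",T.T@(-w["R"].T@w["t"]-s["position"]), "cam axes cols in tool\n",T.T@w["R"].T)
E
```

```text
ch yaw 8.357191475604198 end [0.4466 0.1531 0.018 ] w 0.08476936824293312 0.02366980937210321 pad [[0.5609 0.2312 0.044 ]]
 yaw from end 8.903165241541473
 rail [0.595  0.1749 0.018 ] r 0.6201992550413097
 pad in rail -0.025559547615152303 0.0606635887960562
pu yaw -15.459741147065301 end [ 0.4804 -0.1741  0.018 ] w 0.08422388223603591 0.024400022190580035 pad [[ 0.6157 -0.1507  0.044 ]]
 yaw from end -17.346648623523592
 rail [ 0.6249 -0.2141  0.018 ] r 0.6605883552907693
 pad in rail -0.025829927499997355 0.05863350379111362
[[ 0.9095 -0.0005  0.4157]
 [-0.4157 -0.0013  0.9095]
 [ 0.0001 -1.     -0.0014]]
cam in tool [-0.0733 -0.1625  0.0015] cam axes cols in tool
 [[ 0.0006  0.9635  0.2677]
 [ 0.0003 -0.2677  0.9635]
 [ 1.     -0.0005 -0.0004]]
```

Call:
{"api": "play_rows", "payload": {"translation": [[15,0,-8],[32,0,-16],[32,0,-16],[32,0,-16],[32,0,-16],[32,0,-16],[32,0,-16],[32,0,-16],[32,0,-16],[32,0,-16]], "turn": [[0,0,0],[0,0,0],[0,0,0],[0,0,0],[0,0,0],[0,0,0],[0,0,0],[0,0,0],[0,0,0],[0,0,0]], "fingers": [-1,-1,-1,-1,-1,-1,-1,-1,-1,-1], "grip_force": 40}}

```text
time: 0.98
position: [0.4839, 0.3237, 0.2227]
tool_rot: [-1.544, 0.337, -0.337]
ft_force: [0.3, 0.7, -0.3]
grip_width: 0.325
```

Call:
{"api": "play_rows", "payload": {"translation": [[32,0,-16],[32,0,-16],[32,0,-16],[15,0,-6],[0,0,0],[0,0,0],[0,0,0],[0,0,0],[0,0,0],[0,0,0]], "turn": [[0,0,0],[0,0,0],[0,0,0],[0,0,0],[0,-0.116,0],[0,-0.116,0],[0,-0.116,0],[0,-0.116,0],[0,-0.116,0],[0,0,0]], "fingers": [-1,-1,-1,-1,-1,-1,-1,-1,-1,-1]}}

```text
time: 1.82
position: [0.5612, 0.23, 0.2225]
tool_rot: [-1.568, -0.12, 0.12]
ft_force: [-0.2, 0.3, -0.0]
grip_width: 0.008
```

Run:
```python
from h import *
s=ctrl.get_state(); print(s["time"],s["position"],np.degrees(s["tool_rot"]),s["ft_force"],s["grip_width"])
im=ctrl.get_image("wrist"); cv2.imwrite("pics/b.png",im)
s=ctrl.get_state(); T=Ro.from_rotvec(s["tool_rot"]).as_matrix(); print(s["position"],T, np.degrees(np.arctan2(T[1,0],T[0,0])))
w=ctrl.camera_info("wrist"); np.savez("b.npz",**w)
```

```text
1.8167 [0.56115318 0.23000103 0.22245071] [-89.83407602  -6.86068701   6.89243661] [-0.16492705  0.32046231 -0.0383731 ] 0.007658745166655442
[0.56118429 0.23016236 0.22254185] [[ 9.89128654e-01 -1.82751936e-04 -1.47052618e-01]
 [ 1.47052556e-01 -3.12960942e-04  9.89128631e-01]
 [-2.26786898e-04 -9.99999934e-01 -2.82684496e-04]] 8.45615652385715
```

View pics/b.png

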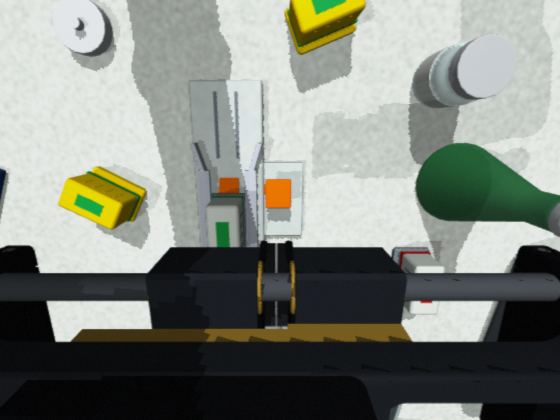

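Run:
```python
import cv2
im=cv2.imread("pics/b.png")
cv2.imwrite("pics/b1.png",cv2.resize(im[70:250,175:315],None,fx=5,fy=5,interpolation=cv2.INTER_CUBIC)[:, :][:600] if 0 else cv2.resize(im[72:192,180:310],None,fx=5,fy=5,interpolation=cv2.INTER_CUBIC))
cv2.imwrite("pics/b2.png",cv2.resize(im[140:252,180:310],None,fx=5,fy=5,interpolation=cv2.INTER_CUBIC))
```

```text
(no output)
```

View pics/b1.png

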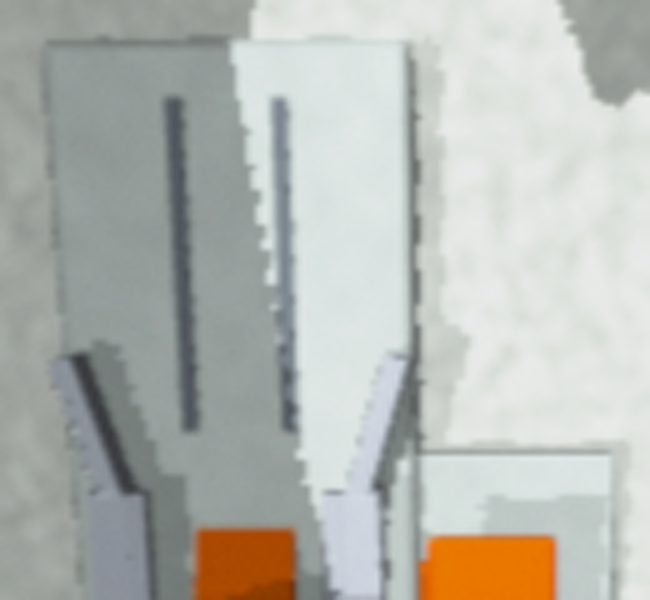

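View pics/b2.png

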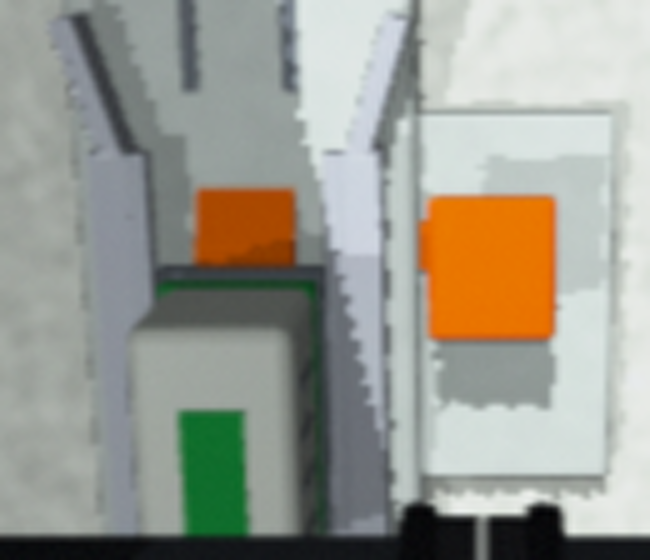

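Run:
```python
from h import *
np.set_printoptions(precision=4,suppress=True)
ci=dict(np.load("b.npz"))
f=lambda p,o:(np.array(p,float)+.5)/5-.5+o
o1=[180,72];o2=[180,140]
L=ray(ci,f([(46,42),(408,40)],o1),.018)
G=ray(ci,f([(173,97),(279,97),(190,430),(290,430)],o1),.018)
l=ray(ci,f([(147,152),(326,155)],o2),.034)
P=ray(ci,f([(428,195),(554,195),(556,339),(429,339)],o2),.044)
T=ray(ci,f([(132,340),(297,340),(135,530),(302,530)],o2),.078)
gb=(G[0]+G[1])/2;ga=(G[2]+G[3])/2;e=L.mean(0);m=l.mean(0)
yaw=lambda d:np.degrees(np.arctan2(d[1],d[0]))
print("groove yaw",yaw(ga-gb),"end yaw",yaw(L[0]-L[1])+90,"end->lip",yaw(m-e),np.linalg.norm((m-e)[:2]),"pad",yaw(P[3]-P[0]),yaw(P[2]-P[1]))
print("lip gap",np.linalg.norm(l[0]-l[1]),"pad size",np.linalg.norm(P[1]-P[0]),np.linalg.norm(P[3]-P[0]),"pack w",np.linalg.norm(T[0]-T[1]))
print("end",e,"lipmid",m,"pad",P.mean(0),"pack mids",T[:2].mean(0),T[2:].mean(0),yaw(T[2:].mean(0)-T[:2].mean(0)))
for a in [8.3,8.7,9]:
    d=np.array([np.cos(np.radians(a)),np.sin(np.radians(a)),0]);y=np.array([-d[1],d[0],0])
    print(a,"rail from end",e+.15*d,"from lip",m+.05*d, "lat coords: ",[(n,round(1000*(p-e)@y,2)) for n,p in [("gb",gb),("ga",ga),("lip",m),("pad",P.mean(0)),("t1",T[:2].mean(0)),("t2",T[2:].mean(0))]])
```

```text
groove yaw 8.41337242514759 end yaw 8.71764003764936 end->lip 8.61641809701801 0.09961669543025324 pad 8.278877778445247 9.951104326715239
lip gap 0.04157252800238374 pad size 0.02865621549235147 0.033863754802210634 pack w 0.034683007009863716
end [0.4465 0.1565 0.018 ] lipmid [0.545  0.1715 0.034 ] pad [0.5611 0.2338 0.044 ] pack mids [0.5778 0.1771 0.078 ] [0.6202 0.1823 0.078 ] 6.885716098622597
8.3 rail from end [0.595  0.1782 0.018 ] from lip [0.5945 0.1787 0.034 ] lat coords:  [('gb', np.float64(-0.72)), ('ga', np.float64(-0.58)), ('lip', np.float64(0.55)), ('pad', np.float64(59.9)), ('t1', np.float64(1.43)), ('t2', np.float64(0.37))]
8.7 rail from end [0.5948 0.1792 0.018 ] from lip [0.5944 0.179  0.034 ] lat coords:  [('gb', np.float64(-0.81)), ('ga', np.float64(-1.18)), ('lip', np.float64(-0.15)), ('pad', np.float64(59.03)), ('t1', np.float64(0.5)), ('t2', np.float64(-0.85))]
9 rail from end [0.5947 0.18   0.018 ] from lip [0.5944 0.1793 0.034 ] lat coords:  [('gb', np.float64(-0.87)), ('ga', np.float64(-1.63)), ('lip', np.float64(-0.67)), ('pad', np.float64(58.37)), ('t1', np.float64(-0.19)), ('t2', np.float64(-1.77))]
```

Call:
{"api": "play_rows", "payload": {"translation": [[0,12,0],[0,25,0],[0,25,0],[0,25,0],[0,25,0],[0,25,0],[0,20,0],[0,10,0],[0,4,0],[0,0,0]], "turn": [[0,0,0],[0,0,0],[0,0,0],[0,0,0],[0,0,0],[0,0,0],[0,0,0],[0,0,0],[0,0,0],[0,0,0]], "fingers": [-1,-1,-1,-1,-1,-1,-1,-1,-1,-1]}}

```text
time: 2.7
position: [0.5606, 0.2312, 0.0506]
tool_rot: [-1.568, -0.117, 0.119]
ft_force: [0.4, 0.4, -0.0]
grip_width: 0.003
```

Call:
{"api": "play_rows", "payload": {"translation": [[0,2,0],[0,2,0],[0,2,0],[0,2,0],[0,2,0],[0,2,0],[0,1,0],[0,1,0],[0,0,0],[0,0,0]], "turn": [[0,0,0],[0,0,0],[0,0,0],[0,0,0],[0,0,0],[0,0,0],[0,0,0],[0,0,0],[0,0,0],[0,0,0]], "fingers": [-1,-1,-1,-1,-1,-1,-1,-1,-1,-1]}}

```text
time: 3.53
position: [0.5609, 0.2316, 0.0373]
tool_rot: [-1.568, -0.118, 0.119]
ft_force: [0.7, 0.1, 0.7]
grip_width: 0.004
```

Call:
{"api": "play_rows", "payload": {"translation": [[0,1,0],[0,0.5,0],[0,0.5,0],[0,0.5,0],[0,0.4,0],[0,0,0],[0,0,0],[0,0,0],[0,0,0],[0,0,0]], "turn": [[0,0,0],[0,0,0],[0,0,0],[0,0,0],[0,0,0],[0,0,0],[0,0,0],[0,0,0],[0,0,0],[0,0,0]], "fingers": [-1,-1,-1,-1,-1,-1,-1,-1,-1,-1]}}

```text
time: 4.37
position: [0.5612, 0.2317, 0.0347]
tool_rot: [-1.567, -0.119, 0.119]
ft_force: [-1.3, -0.1, 0.7]
grip_width: 0.01
```

Run:
```python
from h import *
s=ctrl.get_state(); print(s["position"],s["ft_force"])
cv2.imwrite("pics/c.png",ctrl.get_image("wrist"))
t=ctrl.get_image("scene"); cv2.imwrite("pics/c2.png",cv2.resize(t[225:325,220:340],None,fx=5,fy=5))
```

```text
[0.5611845  0.23167484 0.03471568] [-1.34032188 -0.0752576   0.69483412]
```

View pics/c.png

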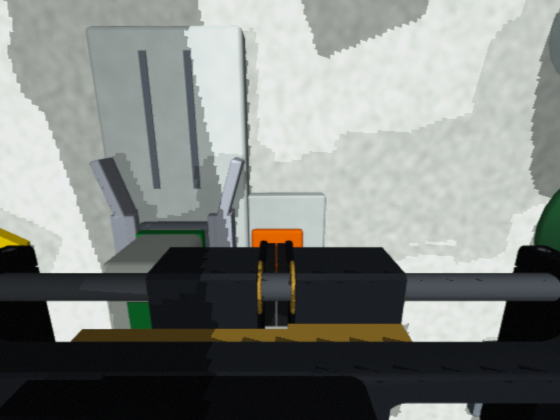

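View pics/c2.png

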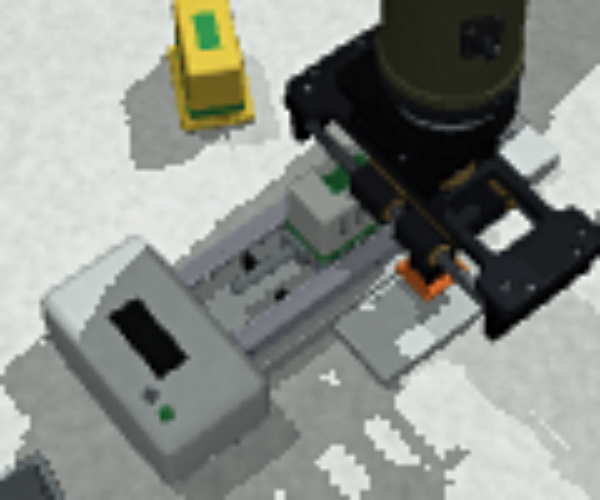

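Call:
{"api": "play_rows", "payload": {"translation": [[0,-10,0],[0,-25,0],[0,-30,0],[0,-25,0],[0,-10,0],[4,0,-12],[7,0,-18],[7,0,-18],[4,0,-10.5],[0,0,0]], "turn": [[0,0,0],[0,0,0],[0,0,0],[0,0,0],[0,0,0],[0,0,0],[0,0,0],[0,0,0],[0,0,0],[0,0,0]], "fingers": [-1,-1,-1,0.2,0.2,0.2,0.2,0.2,0.2,0.2]}}

```text
time: 5.3
position: [0.5927, 0.1723, 0.1332]
tool_rot: [-1.571, -0.113, 0.115]
ft_force: [-0.6, 0.1, -0.4]
grip_width: 0.454
```

Run:
```python
from h import *
s=ctrl.get_state(); print(s["position"],s["ft_force"],s["grip_width"])
w=ctrl.camera_info("wrist"); np.savez("d.npz",**w)
im=ctrl.get_image("wrist"); cv2.imwrite("pics/d.png",im)
cv2.imwrite("pics/d1.png",cv2.resize(im[140:290,200:350],None,fx=4,fy=4,interpolation=cv2.INTER_CUBIC))
t=ctrl.get_image("top"); cv2.imwrite("pics/d2.png",t)
```

```text
[0.59270194 0.17229606 0.13323756] [-0.6044033   0.13171545 -0.41600418] 0.4540369384477652
```

View pics/d.png

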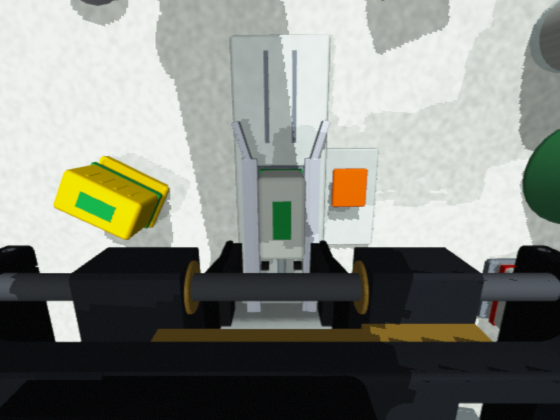

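View pics/d1.png

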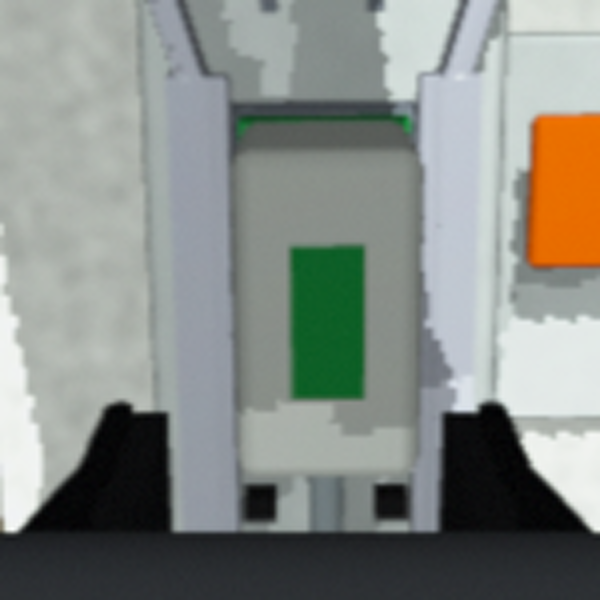

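Run:
```python
from h import *
np.set_printoptions(precision=4,suppress=True)
ci=dict(np.load("d.npz")); s=ctrl.get_state(); M=Ro.from_rotvec(s["tool_rot"]).as_matrix(); p=s["position"]
f=lambda q:(np.array(q,float)+.5)/4-.5+[200,140]
yaw=lambda d:np.degrees(np.arctan2(d[1],d[0])); print("tool yaw",yaw(M[:,0]))
T=ray(ci,f([(236,165),(420,165),(239,460),(419,460)]),.078)
B=ray(ci,f([(291,246),(364,246),(291,399),(364,399)]),.078)
E=ray(ci,f([(328,150),(328,472)]),.078)
l=ray(ci,f([(206,75),(420,75),(238,525),(416,525)]),.034)
fl=ray(ci,f([(328,104)]),.026)
pad=ray(ci,f([(532,115),(532,267)]),.044);pad2=ray(ci,f([(532,115),(532,267)]),.034); print("pad",pad,np.linalg.norm(pad[0]-pad[1]),np.linalg.norm(pad2[0]-pad2[1]))
for n,X in [("packtop",T),("band",B),("lips",l)]:
    a=X[:2].mean(0);b=X[2:].mean(0); print(n,np.linalg.norm(X[0]-X[1]),yaw(b-a),X.mean(0),"tool",1000*M.T@(a-p),1000*M.T@(b-p))
print("ends tool",(1000*(E-p)@M),"len",np.linalg.norm(E[1]-E[0]),"flange front tool",1000*(fl-p)@M)
# finger tips where expected: project
print(proj(ci,[p+M@[0.0095*k,0,z] for k in (-1,1) for z in (-.0197,.0197)]), proj(ci,p[None]))
```

```text
tool yaw 8.589616995754318
pad [[0.5463 0.2142 0.044 ]
 [0.5783 0.2205 0.044 ]] 0.032673881801814394 0.033971107642267226
packtop 0.033470958089450886 8.787638606295912 [0.5858 0.1768 0.078 ] tool [-34.2316  55.6158   0.7152] [23.7327 55.5109  0.9155]
band 0.013522670376611489 8.589149039902377 [0.5871 0.1768 0.078 ] tool [-19.0873  55.5884   0.6269] [11.0884 55.5337  0.6267]
lips 0.04587521822033348 10.20748444629689 [0.5978 0.1775 0.034 ] tool [-46.1391  99.637   -1.8188] [59.7024 99.4458  1.1707]
ends tool [[-36.9765  55.6208   0.7182]
 [ 26.2624  55.5062   0.7247]] len 0.06323900786105452 flange front tool [[-38.9611 107.6247   1.527 ]]
[[247.4655 240.3923]
 [316.3175 240.1403]
 [248.4375 270.6219]
 [315.3209 270.4039]] [[281.87  255.609]]
```

Run:
```python
from h import *
np.set_printoptions(precision=4,suppress=True)
s=ctrl.get_state(); print(s["position"],s["qd"])
im=ctrl.get_image("wrist"); s=ctrl.get_state(); w=ctrl.camera_info("wrist"); print(s["position"],s["grip_width"]); np.savez("e.npz",p=s["position"],M=Ro.from_rotvec(s["tool_rot"]).as_matrix(),**w)
cv2.imwrite("pics/e1.png",cv2.resize(im[140:290,200:350],None,fx=4,fy=4,interpolation=cv2.INTER_CUBIC))
M=Ro.from_rotvec(s["tool_rot"]).as_matrix()
print("cam in tool",M.T@(-w["R"].T@w["t"]-s["position"]),proj(w,s["position"][None]))
```

```text
[0.5912 0.1768 0.1336] [-0.0209 -0.0045 -0.0271 -0.003  -0.0059  0.0045 -0.0043]
[0.5909 0.178  0.1338] 0.5572616565489904
cam in tool [-0.0725 -0.1625  0.0012] [[273.8849 256.649 ]]
```

View pics/e1.png

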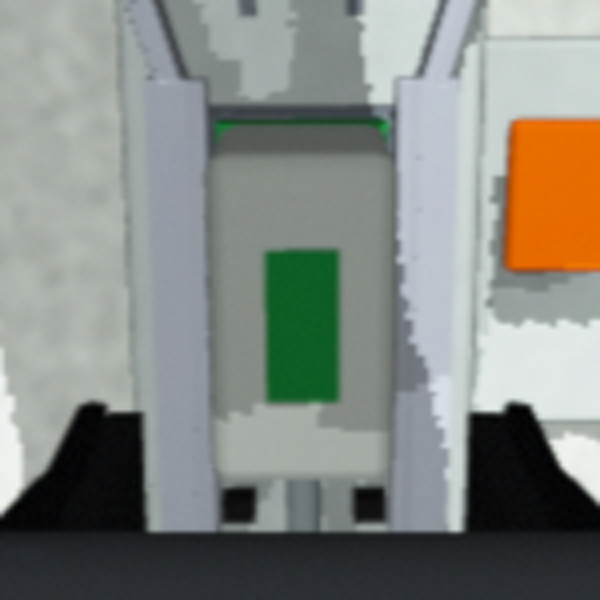

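Run:
```python
from h import *
np.set_printoptions(precision=4,suppress=True)
ci=dict(np.load("e.npz")); M=ci["M"];p=ci["p"]
f=lambda q:(np.array(q,float)+.5)/4-.5+[200,140]
X=lambda q,z:1000*(ray(ci,f(q),z)-p)@M
print("ends",X([(301,152),(302,477)],.078))
print("band",X([(302,251),(302,402)],.078))
print("flange front",X([(301,106)],.026),"lip start",X([(208,78),(396,78)],.034))
print("pad up",X([(510,119),(507,270)],.044),"down",X([(510,119),(507,270)],.0345))
s=ctrl.get_state();print(s["position"],s["time"])
```

```text
ends [[-37.3407  55.8492   0.4633]
 [ 26.759   55.7479   0.5654]]
band [[-18.8145  55.82     0.6221]
 [ 11.0994  55.7727   0.5849]]
flange front [[-39.2878 107.8522   0.3095]] lip start [[-46.2805  99.8487 -19.6479]
 [-46.2533  99.8781  20.7683]]
pad up [[-38.7658  89.8832  43.9782]
 [ -6.2018  89.8323  44.7814]] down [[-37.4961  99.3824  45.5891]
 [ -3.7066  99.3296  46.4225]]
[0.5909 0.178  0.1338] 5.45
```

Call:
{"api": "play_rows", "payload": {"translation": [[-3,4,-0.5],[-2,15,0],[0,20,0],[0,20,0],[0,16,0],[0,10,0],[0,5.5,0],[0,0,0],[0,0,0],[0,0,0]], "turn": [[0,0,0],[0,0,0],[0,0,0],[0,0,0],[0,0,0],[0,0,0],[0,0,0],[0,0,0],[0,0,0],[0,0,0]], "fingers": [0.2,0.2,0.2,0.2,0.2,0.2,0.2,0.2,0.2,0.2], "grip_force": 10}}

```text
time: 6.28
position: [0.5877, 0.1764, 0.0453]
tool_rot: [-1.567, -0.121, 0.117]
ft_force: [-0.1, 0.8, 1.0]
grip_width: 0.597
```

Run:
```python
from h import *
s=ctrl.get_state(); print(s["position"],s["ft_force"],s["grip_width"])
im=ctrl.get_image("wrist"); cv2.imwrite("pics/f.png",cv2.resize(im[140:290,180:370],None,fx=4,fy=4))
```

```text
[0.58767504 0.17640805 0.0453372 ] [-0.10621379  0.7620059   1.02766105] 0.5966046669421022
```

View pics/f.png

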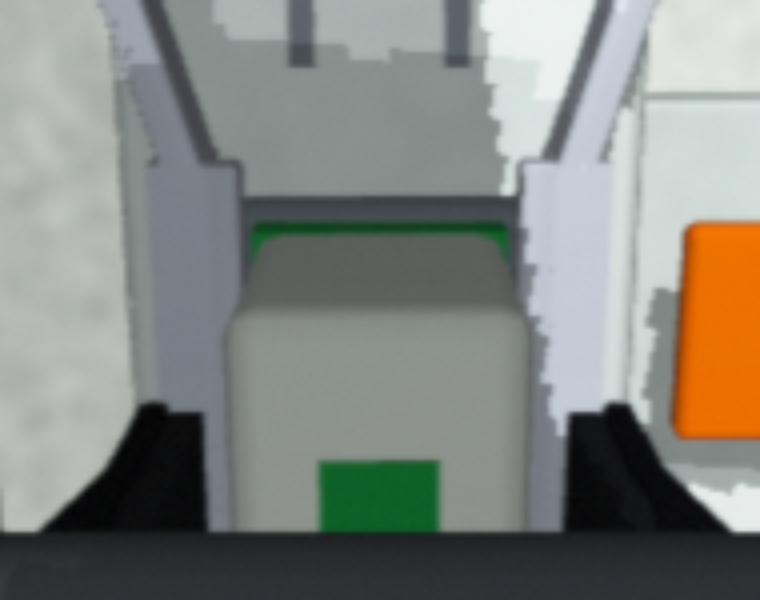

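Call:
{"api": "play_rows", "payload": {"translation": [[0,1,-0.7],[0,0,0],[0,0,0],[0,0,0],[0,0,0],[0,0,0],[0,0,0],[0,0,0],[0,0,0],[0,0,0]], "turn": [[0,0,0],[0,0,0],[0,0,0],[0,0,0],[0,0,0],[0,0,0],[0,0,0],[0,0,0],[0,0,0],[0,0,0]], "fingers": [0.2,0.2,-1,-1,-1,-1,-1,-1,-1,-1], "grip_force": 10}}

```text
time: 7.17
position: [0.587, 0.1753, 0.0432]
tool_rot: [-1.567, -0.119, 0.119]
ft_force: [0.4, -0.0, 0.8]
grip_width: 0.413
```

Run:
```python
from h import *
s=ctrl.get_state(); print(s["position"],s["ft_force"],s["torque"],s["grip_width"])
im=ctrl.get_image("wrist"); cv2.imwrite("pics/g.png",cv2.resize(im[140:290,180:370],None,fx=4,fy=4))
```

```text
[0.58702594 0.1753146  0.04324558] [ 0.39473168 -0.01819323  0.77944362] [ 0.09667877 -0.02496738 -0.00732203] 0.41275061016421094
```

View pics/g.png

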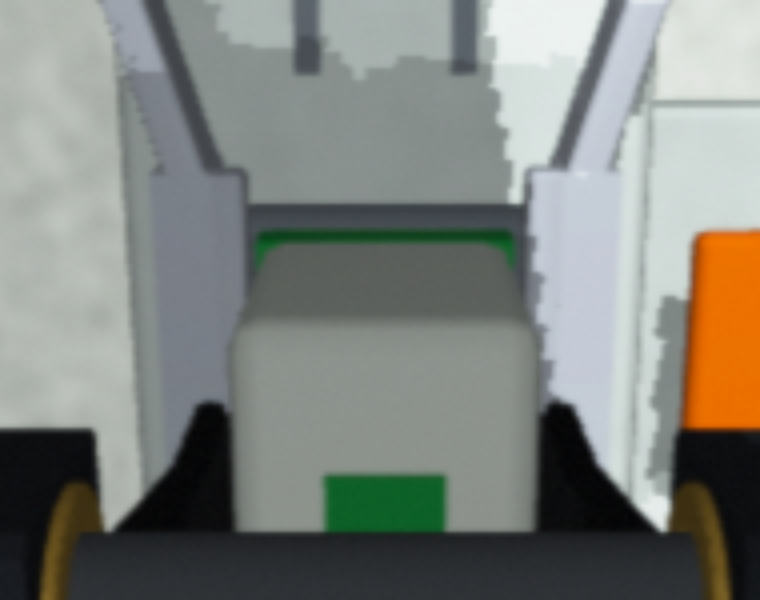

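Call:
{"api": "play_rows", "payload": {"translation": [[0,0,0],[-1,0,0],[-2,0,0],[-4,0,0],[-6,0,0],[-7,0,0],[-7,0,0],[-7,0,0],[-5,0,0],[-1,0,0]], "turn": [[0,0,0],[0,0,0],[0,0,0],[0,0,0],[0,0,0],[0,0,0],[0,0,0],[0,0,0],[0,0,0],[0,0,0]], "fingers": [-1,-1,-1,-1,-1,-1,-1,-1,-1,-1], "grip_force": 30}}

```text
time: 8.05
position: [0.5461, 0.1691, 0.0432]
tool_rot: [-1.567, -0.118, 0.12]
ft_force: [1.5, -1.1, -0.5]
grip_width: 0.412
```

Run:
```python
from h import *
s=ctrl.get_state(); print(s["position"],s["ft_force"],s["torque"],s["grip_width"])
M=Ro.from_rotvec(s["tool_rot"]).as_matrix(); print(np.degrees(np.arctan2(M[1,0],M[0,0])),M[:,1])
im=ctrl.get_image("wrist"); cv2.imwrite("pics/h.png",cv2.resize(im[140:290,180:370],None,fx=4,fy=4))
```

```text
[0.54613846 0.16907457 0.04324943] [ 1.5339375  -1.08226017 -0.52338581] [ 0.0655909  -0.2702132   0.00309076] 0.4116299319606062
8.682204970414201 [-7.24353459e-04  3.48739657e-05 -9.99999737e-01]
```

View pics/h.png

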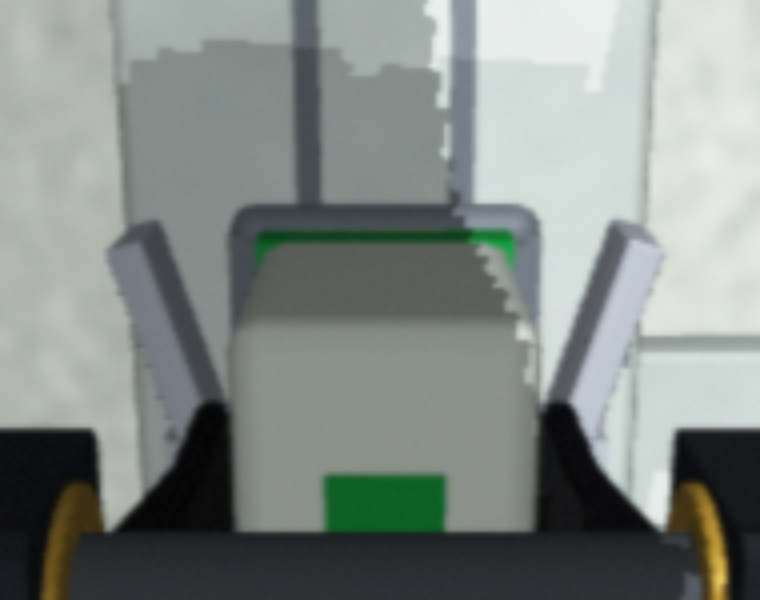

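Call:
{"api": "play_rows", "payload": {"translation": [[-3,0,0],[-7,0,0],[-9,0,0],[-9,0,0],[-10,0,0],[-10,0,0],[-10,0,0],[-10,0,0],[-8,0,0],[-3,0,0]], "turn": [[0,0,0],[0,0,0],[0,0,0],[0,0,0],[0,0,0],[0,0,0],[0,0,0],[0,0,0],[0,0,0],[0,0,0]], "fingers": [-1,-1,-1,-1,-1,-1,-1,-1,-1,-1]}}

```text
time: 8.93
position: [0.4678, 0.1572, 0.0432]
tool_rot: [-1.567, -0.119, 0.119]
ft_force: [0.6, -0.1, -1.0]
grip_width: 0.411
```

Call:
{"api": "play_rows", "payload": {"translation": [[0,0,0],[0,0,0],[0,-4,0],[0,-12,0],[0,-20,0],[0,-25,0],[0,-25,0],[0,-20,0],[0,-10,0],[0,0,0]], "turn": [[0,0,0],[0,0,0],[0,0,0],[0,0,0],[0,0,0],[0,0,0],[0,0,0],[0,0,0],[0,0,0],[0,0,0]], "fingers": [-1,-1,-1,-1,-1,-1,-1,-1,-1,-1]}}

```text
time: 9.77
position: [0.4706, 0.1577, 0.1609]
tool_rot: [-1.566, -0.121, 0.116]
ft_force: [0.7, -0.0, -3.1]
grip_width: 0.413
```

Run:
```python
from h import *
s=ctrl.get_state(); print(s["position"],s["ft_force"],s["torque"],s["grip_width"])
im=ctrl.get_image("wrist"); cv2.imwrite("pics/i.png",im)
M=Ro.from_rotvec(s["tool_rot"]).as_matrix(); print(np.degrees(np.arctan2(M[1,0],M[0,0])))
a=np.radians(-16); t=np.array([.6249-.150*np.cos(a),-.2141-.15*np.sin(a),s["position"][2]])
print(t,1000*M.T@(t-s["position"]))
```

```text
[0.47058518 0.15768203 0.16085004] [ 0.71444163 -0.04118925 -3.08360723] [0.12199914 0.02209879 0.01466346] 0.4133879254336941
8.652373550959036
[ 0.48071075 -0.1727544   0.16085004] [ -39.70002564   -0.41773805 -328.1988591 ]
```

View pics/i.png

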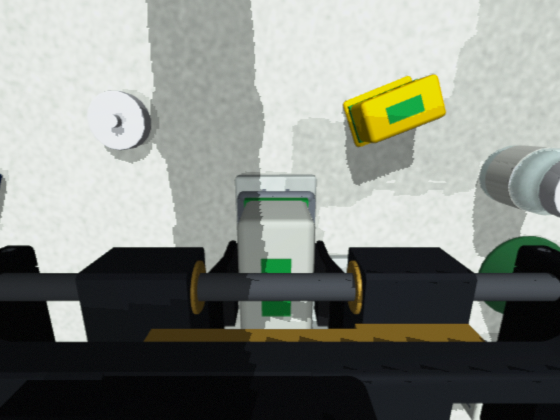

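Call:
{"api": "play_rows", "payload": {"translation": [[2,0,-12],[4,0,-24],[5,0,-32],[5,0,-32],[5,0,-32],[5,0,-32],[5,0,-32],[5,0,-32],[5,0,-32],[5,0,-32]], "turn": [[0,0,0],[0,0,0],[0,0,0],[0,0,0],[0,0,0],[0,0,0],[0,0,0],[0,0,0],[0,0,0],[0,0,0]], "fingers": [-1,-1,-1,-1,-1,-1,-1,-1,-1,-1]}}

```text
time: 10.65
position: [0.5574, -0.1271, 0.1569]
tool_rot: [-1.568, -0.115, 0.121]
ft_force: [0.5, -0.3, -3.4]
grip_width: 0.407
```

Call:
{"api": "play_rows", "payload": {"translation": [[5,0,-32],[5,0,-30],[4,0,-20],[0,0,0],[0,0,0],[0,0,0],[0,0,0],[0,0,0],[0,0,0],[0,0,0]], "turn": [[0,0,0],[0,0,0],[0,0.04,0],[0,0.08,0],[0,0.1,0],[0,0.1,0],[0,0.08,0],[0,0.03,0],[0,0,0],[0,0,0]], "fingers": [-1,-1,-1,-1,-1,-1,-1,-1,-1,-1]}}

```text
time: 11.48
position: [0.5837, -0.204, 0.1573]
tool_rot: [-1.56, 0.221, -0.216]
ft_force: [-0.8, 0.3, -3.5]
grip_width: 0.41
```

Run:
```python
from h import *
im=ctrl.get_image("wrist");s=ctrl.get_state(); w=ctrl.camera_info("wrist")
print(s["position"],s["ft_force"],s["grip_width"],s["time"])
M=Ro.from_rotvec(s["tool_rot"]).as_matrix(); print(np.degrees(np.arctan2(M[1,0],M[0,0])))
np.savez("j.npz",p=s["position"],M=M,**w)
cv2.imwrite("pics/j.png",im)
cv2.imwrite("pics/j1.png",cv2.resize(im[20:140,190:350],None,fx=5,fy=5,interpolation=cv2.INTER_CUBIC))
cv2.imwrite("pics/j2.png",cv2.resize(im[135:255,190:350],None,fx=5,fy=5,interpolation=cv2.INTER_CUBIC))
```

```text
[ 0.58395822 -0.20389793  0.15768377] [ 0.12410415 -0.91208273 -3.68755005] 0.4125061348914499 11.5333
-15.94344815084991
```

View pics/j.png

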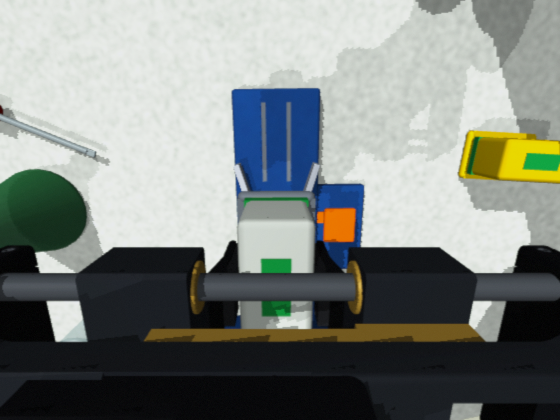

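View pics/j1.png

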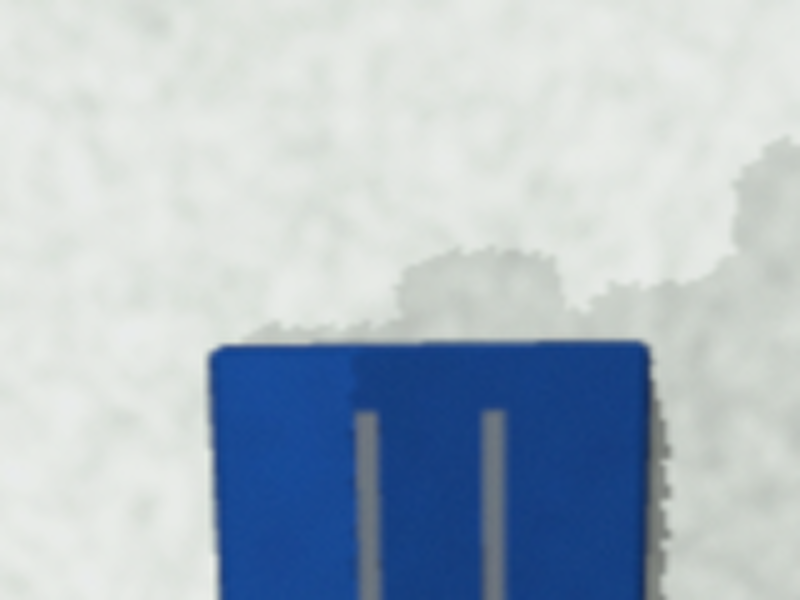

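View pics/j2.png

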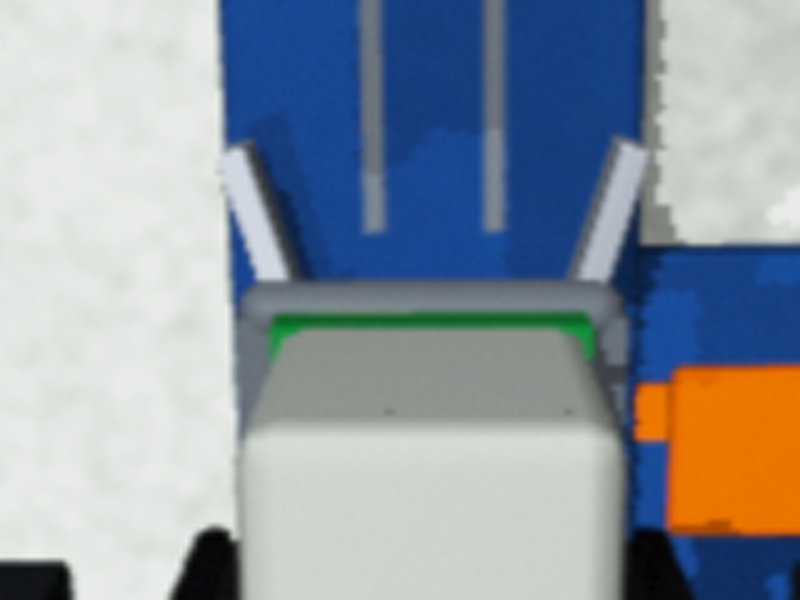

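Run:
```python
from h import *
np.set_printoptions(precision=4,suppress=True)
ci=dict(np.load("j.npz")); M=ci["M"];p=ci["p"]
f=lambda q,r:(np.array(q,float)+.5)/5-.5+[190,r]
X=lambda q,r,z:(1000*(ray(ci,f(q,r),z)-p)@M)[:,[0,2]]
L=X([(211,350),(650,343)],20,.018);ga=X([(367,411),(494,411)],20,.018);gb=X([(373,232),(494,232)],135,.018);m=X([(235,150),(632,145)],135,.034)
pad=X([(669,367),(667,534)],135,.044)
tip=X([(237,560),(628,560)],135,p[2]);fl=X([(243,300),(624,300)],135,p[2]+.0433*0-.043+.026-.0)
print("L",L,L.mean(0));print("g",ga.mean(0),gb.mean(0));print("mouth",m,m.mean(0));print("pad",pad)
print("tips",tip.mean(0),"flange",fl,fl.mean(0))
d=gb.mean(0)-ga.mean(0);print("groove angle in tool (x,z) deg",np.degrees(np.arctan2(d[1],d[0])))
d=m.mean(0)-L.mean(0);print("end-mouth",np.degrees(np.arctan2(d[1],d[0])),np.linalg.norm(d))
d=L[1]-L[0];print("end edge",np.degrees(np.arctan2(-d[0],d[1])))
```

```text
L [[-107.1909  -39.7277]
 [-108.3533   42.2619]] [-107.7721    1.2671]
g [-96.4123   1.2865] [-20.9741   1.8355]
mouth [[-39.3554 -35.6156]
 [-40.2553  39.216 ]] [-39.8054   1.8002]
pad [[ 0.335  46.3405]
 [34.0148 47.3353]]
tips [-6.8389  1.5449] flange [[-33.7826 -21.462 ]
 [-33.7637  24.8364]] [-33.7732   1.6872]
groove angle in tool (x,z) deg 0.41699748769249073
end-mouth 0.4493980069684523 67.96883390334271
end edge 0.8122639545954636
```

Call:
{"api": "play_rows", "payload": {"translation": [[0,0,0.5],[-10,0,0],[-20,0,0],[-22,0,0],[-20,0,0],[-12,5,0],[0,12,0],[0,20,0],[0,20,0],[0,15,0]], "turn": [[0,-0.008,0],[0,0,0],[0,0,0],[0,0,0],[0,0,0],[0,0,0],[0,0,0],[0,0,0],[0,0,0],[0,0,0]], "fingers": [-1,-1,-1,-1,-1,-1,-1,-1,-1,-1]}}

```text
time: 12.37
position: [0.504, -0.1803, 0.0853]
tool_rot: [-1.56, 0.212, -0.211]
ft_force: [-0.9, 0.8, -4.0]
grip_width: 0.413
```

Call:
{"api": "play_rows", "payload": {"translation": [[0,12,0],[0,10,0],[0,6,0],[0,4,0],[0,2,0],[0,0,0],[0,0,0],[0,0,0],[0,0,0],[0,0,0]], "turn": [[0,0,0],[0,0,0],[0,0,0],[0,0,0],[0,0,0],[0,0,0],[0,0,0],[0,0,0],[0,0,0],[0,0,0]], "fingers": [-1,-1,-1,-1,-1,-1,-1,-1,-1,-1]}}

```text
time: 13.2
position: [0.5045, -0.1805, 0.0536]
tool_rot: [-1.56, 0.212, -0.213]
ft_force: [-0.2, -0.5, -3.3]
grip_width: 0.41
```

Run:
```python
from h import *
im=ctrl.get_image("wrist");s=ctrl.get_state(); w=ctrl.camera_info("wrist")
print(s["position"],s["ft_force"],s["grip_width"],s["time"])
M=Ro.from_rotvec(s["tool_rot"]).as_matrix(); print(np.degrees(np.arctan2(M[1,0],M[0,0])))
np.savez("k.npz",p=s["position"],M=M,**w)
cv2.imwrite("pics/k.png",im)
t=ctrl.get_image("top");cv2.imwrite("pics/k2.png",cv2.resize(t[112:262,300:400],None,fx=4,fy=4))
```

```text
[ 0.50443752 -0.18044016  0.0535222 ] [-0.18814744 -0.63873179 -4.14088369] 0.4112370422510049 13.25
-15.509138068065136
```

View pics/k.png

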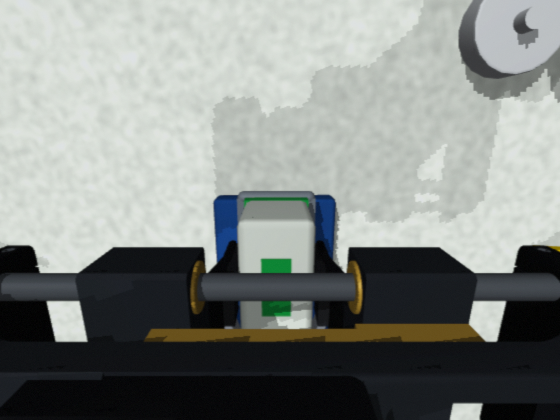

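View pics/k2.png

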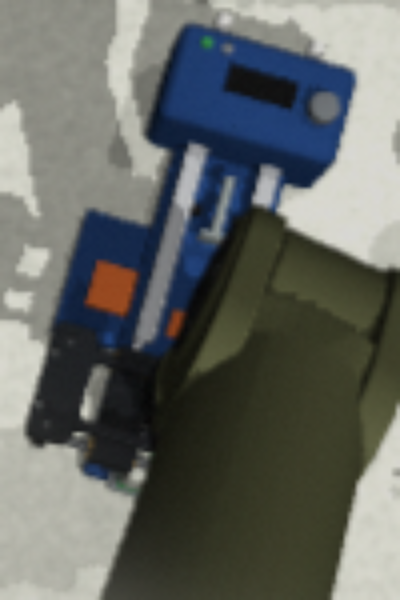

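Call:
{"api": "play_rows", "payload": {"translation": [[0,3,0],[0,3,0],[0,2,0],[0,1,0],[0,0.5,0],[0,0,0],[0,0,0],[0,0,0],[0,0,0],[0,0,0]], "turn": [[0,0,0],[0,0,0],[0,0,0],[0,0,0],[0,0,0],[0,0,0],[0,0,0],[0,0,0],[0,0,0],[0,0,0]], "fingers": [-1,-1,-1,-1,-1,-1,-1,-1,-1,-1]}}

```text
time: 14.13
position: [0.5043, -0.1804, 0.0437]
tool_rot: [-1.56, 0.212, -0.213]
ft_force: [1.2, 0.1, -4.7]
grip_width: 0.411
```

Call:
{"api": "play_rows", "payload": {"translation": [[0,0.4,0],[2,0,0],[4,0,0],[5,0,0],[5,0,0],[5,0,0],[5,0,0],[4,0,0],[2,0,0],[0,0,0]], "turn": [[0,0,0],[0,0,0],[0,0,0],[0,0,0],[0,0,0],[0,0,0],[0,0,0],[0,0,0],[0,0,0],[0,0,0]], "fingers": [-1,-1,-1,-1,-1,-1,-1,-1,-1,-1]}}

```text
time: 14.97
position: [0.5357, -0.1892, 0.0433]
tool_rot: [-1.561, 0.212, -0.213]
ft_force: [0.6, -0.3, -2.4]
grip_width: 0.414
```

Run:
```python
from h import *
im=ctrl.get_image("wrist");s=ctrl.get_state(); w=ctrl.camera_info("wrist")
print(s["position"],s["ft_force"],s["torque"],s["grip_width"],s["time"])
M=Ro.from_rotvec(s["tool_rot"]).as_matrix(); print(np.degrees(np.arctan2(M[1,0],M[0,0])))
cv2.imwrite("pics/l.png",cv2.resize(im[110:260,180:370],None,fx=4,fy=4))
```

```text
[ 0.53535754 -0.18916724  0.04325889] [ 0.48786294 -0.06567184 -2.9408966 ] [ 0.00767423 -0.03871859  0.00019809] 0.4090885463273135 15.0167
-15.515685094044999
```

View pics/l.png

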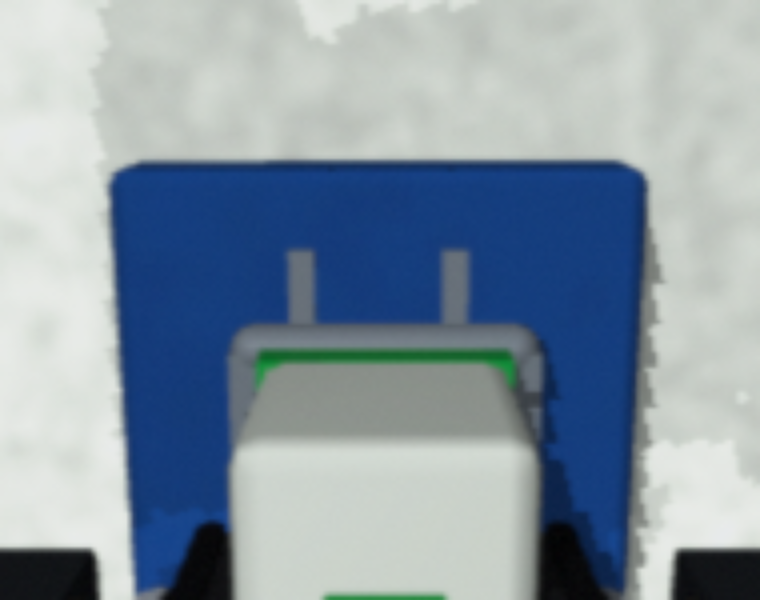

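Call:
{"api": "play_rows", "payload": {"translation": [[0,0,-0.8],[2,0,0],[4,0,0],[5,0,0],[5,0,0],[5,0,0],[5,0,0],[4,0,0],[2,0,0],[0,0,0]], "turn": [[0,0,0],[0,0,0],[0,0,0],[0,0,0],[0,0,0],[0,0,0],[0,0,0],[0,0,0],[0,0,0],[0,0,0]], "fingers": [-1,-1,-1,-1,-1,-1,-1,-1,-1,-1]}}

```text
time: 15.85
position: [0.5662, -0.1986, 0.0433]
tool_rot: [-1.561, 0.212, -0.213]
ft_force: [0.1, -0.0, -0.9]
grip_width: 0.412
```

Run:
```python
from h import *
im=ctrl.get_image("wrist");s=ctrl.get_state(); w=ctrl.camera_info("wrist")
print(s["position"],s["ft_force"],s["torque"],s["grip_width"],s["time"])
M=Ro.from_rotvec(s["tool_rot"]).as_matrix(); print(np.degrees(np.arctan2(M[1,0],M[0,0])))
cv2.imwrite("pics/m.png",cv2.resize(im[110:260,180:370],None,fx=4,fy=4))
```

```text
[ 0.56614761 -0.19852641  0.04330408] [-1.06859074  0.37085598 -1.56112392] [-0.01411467  0.04404458  0.01197999] 0.41131189240840027 15.9
-15.511552830332016
```

View pics/m.png

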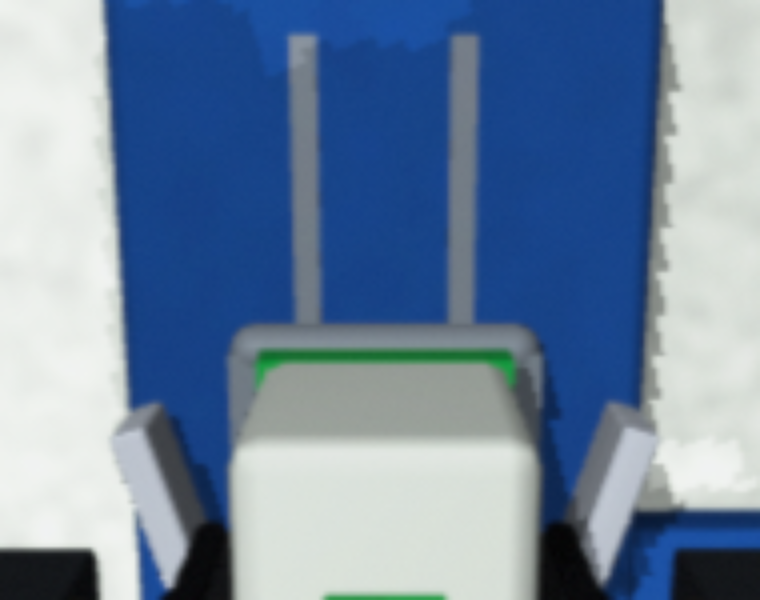

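Call:
{"api": "play_rows", "payload": {"translation": [[2,0,0],[4,0,0],[4,0,0],[4,0,0],[4,0,0],[4,0,0],[4,0,0],[3,0,0],[1,0,0],[0,0,0]], "turn": [[0,0,0],[0,0,0],[0,0,0],[0,0,0],[0,0,0],[0,0,0],[0,0,0],[0,0,0],[0,0,0],[0,0,0]], "fingers": [-1,-1,-1,-1,-1,-1,-1,-1,-1,-1]}}

```text
time: 16.73
position: [0.5952, -0.2065, 0.0433]
tool_rot: [-1.561, 0.212, -0.213]
ft_force: [-0.2, 0.6, -2.3]
grip_width: 0.41
```

Call:
{"api": "play_rows", "payload": {"translation": [[2,0,0],[3,0,0],[3,0,0],[3,0,0],[3,0,0],[3,0,0],[3,0,0],[2,0,0],[1,0,0],[0,0,0]], "turn": [[0,0,0],[0,0,0],[0,0,0],[0,0,0],[0,0,0],[0,0,0],[0,0,0],[0,0,0],[0,0,0],[0,0,0]], "fingers": [-1,-1,-1,-1,-1,-1,-1,-1,-1,-1]}}

```text
time: 17.57
position: [0.6171, -0.2126, 0.0433]
tool_rot: [-1.56, 0.212, -0.213]
ft_force: [-0.9, -0.0, -0.4]
grip_width: 0.41
```

Run:
```python
from h import *
im=ctrl.get_image("wrist");s=ctrl.get_state(); w=ctrl.camera_info("wrist")
M=Ro.from_rotvec(s["tool_rot"]).as_matrix()
print(s["position"],M.T@s["ft_force"],s["torque"],s["grip_width"],s["time"])
cv2.imwrite("pics/n.png",cv2.resize(im[110:260,180:370],None,fx=4,fy=4))
```

```text
[ 0.61711781 -0.21265214  0.04330715] [-1.27520512  0.52856915 -0.63158718] [0.02103735 0.05272125 0.02499333] 0.40821230770563527 17.6167
```

View pics/n.png

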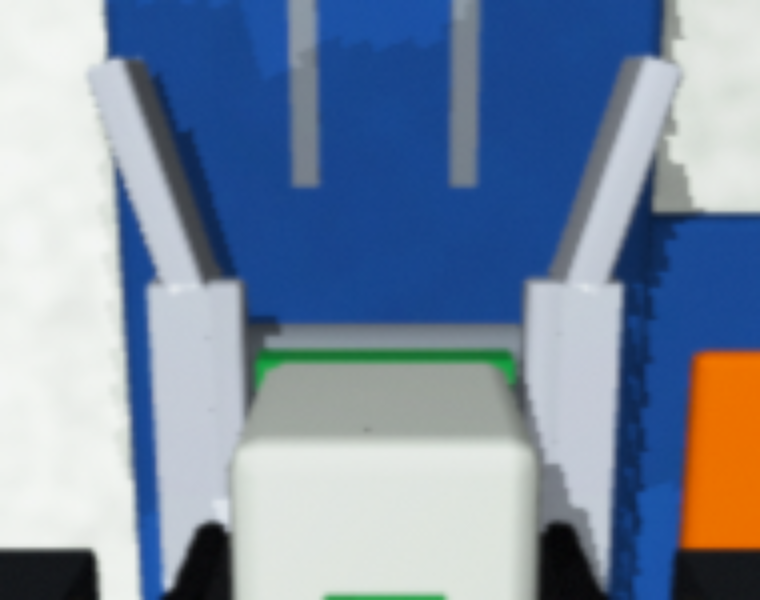

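Call:
{"api": "play_rows", "payload": {"translation": [[1,0,0],[1.5,0,0],[1.5,0,0],[1.5,0,0],[1.5,0,0],[1.5,0,0],[1.5,0,0],[0,0,0],[0,0,0],[0,0,0]], "turn": [[0,0,0],[0,0,0],[0,0,0],[0,0,0],[0,0,0],[0,0,0],[0,0,0],[0,0,0],[0,0,0],[0,0,0]], "fingers": [-1,-1,-1,-1,-1,-1,-1,-1,-1,-1], "grip_force": 45}}

```text
time: 18.45
position: [0.6243, -0.2147, 0.0434]
tool_rot: [-1.559, 0.216, -0.209]
ft_force: [-8.0, 2.9, 5.7]
grip_width: 0.406
```

```bash
cat > look.py <<'E'
from h import *
import sys
im=ctrl.get_image("wrist");s=ctrl.get_state(); w=ctrl.camera_info("wrist")
M=Ro.from_rotvec(s["tool_rot"]).as_matrix()
p=s["position"]; d=np.array([np.cos(np.radians(-15.5)),np.sin(np.radians(-15.5)),0])
print("along",round(1000*(p-np.array([.61711781,-.21265214,0]))@d,2),"z",round(p[2]*1000,2),"F tool",np.round(M.T@s["ft_force"],1),"grip",round(s["grip_width"],3),"t",s["time"])
hsv=cv2.cvtColor(im,cv2.COLOR_BGR2HSV); m=cv2.inRange(hsv,(5,150,120),(20,255,255)); m[:,:330]=0; m[245:]=0; m[:, 420:]=0
ys,xs=np.nonzero(m)
if len(xs):
    c=np.bincount(xs); r=np.where(c>0.5*c.max())[0]; rr=np.bincount(ys); rr=np.where(rr>0.5*rr.max())[0]
    print("pad cols",r.min(),r.max(),"rows",rr.min(),rr.max())
cv2.imwrite(f"pics/{sys.argv[1]}.png",cv2.resize(im[110:260,180:370],None,fx=4,fy=4))
E
python3 look.py o1
```

```text
along 7.46 z 43.42 F tool [-8.  -5.6  0.6] grip 0.409 t 18.5
pad cols 352 402 rows 185 240
```

View pics/o1.png

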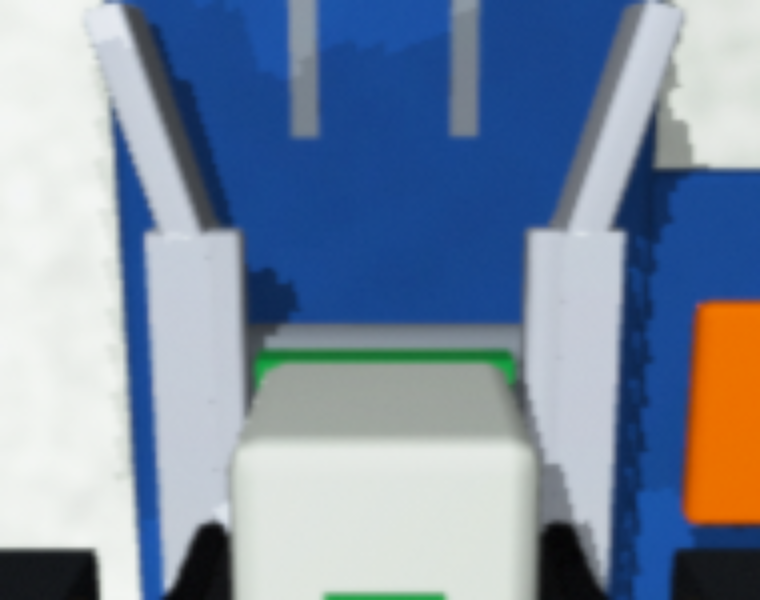

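Call:
{"api": "play_rows", "payload": {"translation": [[0.5,0,0],[0.5,0,0],[0.5,0,0],[0.5,0,0],[0.5,0,0],[0.5,0,0],[0.5,0,0],[0.5,0,0],[0,0,0],[0,0,0]], "turn": [[0,0,0],[0,0,0],[0,0,0],[0,0,0],[0,0,0],[0,0,0],[0,0,0],[0,0,0],[0,0,0],[0,0,0]], "fingers": [-1,-1,-1,-1,-1,-1,-1,-1,-1,-1]}}

```text
time: 19.33
position: [0.6275, -0.2155, 0.0435]
tool_rot: [-1.558, 0.217, -0.208]
ft_force: [-10.4, 3.0, 8.6]
grip_width: 0.412
```

```bash
python3 look.py o2
```

```text
along 10.73 z 43.43 F tool [-9.8 -9.   1. ] grip 0.413 t 19.3833
pad cols 353 403 rows 180 235
```

View pics/o2.png

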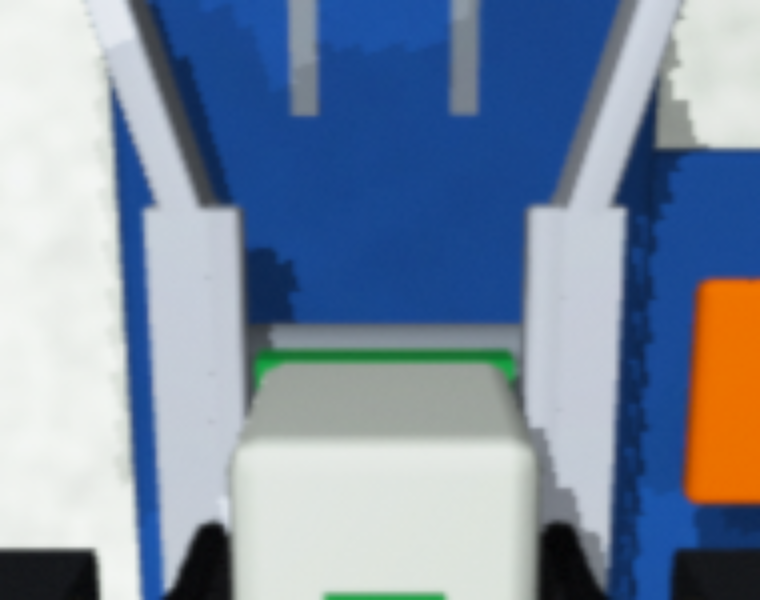

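Call:
{"api": "play_rows", "payload": {"translation": [[0.5,-0.3,0],[0.5,-0.3,0],[0.5,-0.3,0],[0.5,-0.3,0],[0.5,0,0],[0.5,0,0],[0.5,0,0],[0.5,0,0],[0,0,0],[0,0,0]], "turn": [[0,0,0],[0,0,0],[0,0,0],[0,0,0],[0,0,0],[0,0,0],[0,0,0],[0,0,0],[0,0,0],[0,0,0]], "fingers": [-1,-1,-1,-1,-1,-1,-1,-1,-1,-1]}}

```text
time: 20.22
position: [0.6308, -0.2165, 0.0435]
tool_rot: [-1.559, 0.218, -0.207]
ft_force: [-8.8, 3.1, 3.0]
grip_width: 0.411
```

```bash
cat >> look.py <<'E'
X=lambda q,z:(1000*(ray(w,q,z)-p)@M)[:,[0,2]]
if len(xs):
    for z in (.044,.035):
        a=X([(r.min()-.5,rr.min()-.5),(r.max()+.5,rr.max()+.5)],z); print("pad z",z,"size",np.round(a[1]-a[0],1),"inner z",a[0])
g=cv2.cvtColor(im,cv2.COLOR_BGR2GRAY)
E
python3 look.py o3
```

```text
along 14.23 z 43.54 F tool [-8.9 -3.4  1.1] grip 0.41 t 20.2667
pad cols 353 404 rows 174 229
pad z 0.044 size [31.8 31.6] inner z [-49.10845529  42.74092209]
pad z 0.035 size [33.6 33.3] inner z [-47.78287027  45.02566134]
```

View pics/o3.png

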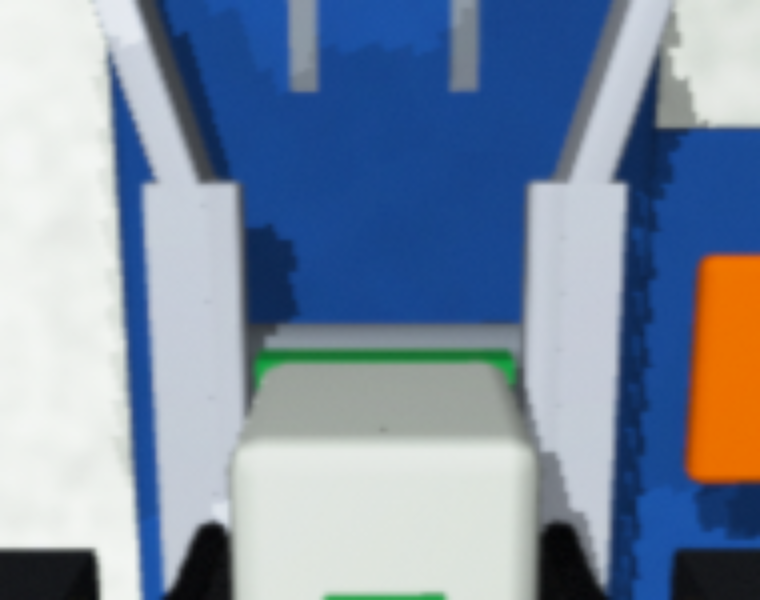

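Call:
{"api": "play_rows", "payload": {"translation": [[0.5,0,0],[0.5,0,0],[0.5,0,0],[0.5,0,0],[0.5,0,0],[0.5,0,0],[0,0,0],[0,0,0],[0,0,0],[0,0,0]], "turn": [[0,0,0],[0,0,0],[0,0,0],[0,0,0],[0,0,0],[0,0,0],[0,0,0],[0,0,0],[0,0,0],[0,0,0]], "fingers": [-1,-1,-1,-1,-1,-1,-1,-1,-1,-1]}}

```text
time: 21.1
position: [0.6335, -0.2171, 0.0436]
tool_rot: [-1.558, 0.219, -0.206]
ft_force: [-9.5, 3.2, 4.0]
grip_width: 0.409
```

```bash
python3 look.py o4
```

```text
along 16.92 z 43.55 F tool [-10.1  -4.3   0.1] grip 0.411 t 21.15
pad cols 353 404 rows 169 225
pad z 0.044 size [32.1 31.5] inner z [-51.79182608  42.56088565]
pad z 0.035 size [33.9 33.2] inner z [-50.61499553  44.83554328]
```

Call:
{"api": "play_rows", "payload": {"translation": [[0.5,0,0],[0.5,0,0],[0.5,0,0],[0.5,0,0],[0.5,0,0],[0,0,0],[0,0,0],[0,0,0],[0,0,0],[0,0,0]], "turn": [[0,0,0],[0,0,0],[0,0,0],[0,0,0],[0,0,0],[0,0,0],[0,0,0],[0,0,0],[0,0,0],[0,0,0]], "fingers": [-1,-1,-1,-1,-1,-1,-1,-1,-1,-1]}}

```text
time: 21.98
position: [0.636, -0.2179, 0.0435]
tool_rot: [-1.558, 0.219, -0.207]
ft_force: [-8.7, 4.2, 3.2]
grip_width: 0.408
```

```bash
python3 look.py o5
```

```text
along 19.52 z 43.53 F tool [-8.9 -3.7  0.9] grip 0.409 t 22.0333
pad cols 354 405 rows 165 222
pad z 0.044 size [32.5 31.4] inner z [-53.91608034  42.96257958]
pad z 0.035 size [34.3 33.2] inner z [-52.85715417  45.25924738]
```

View pics/o5.png

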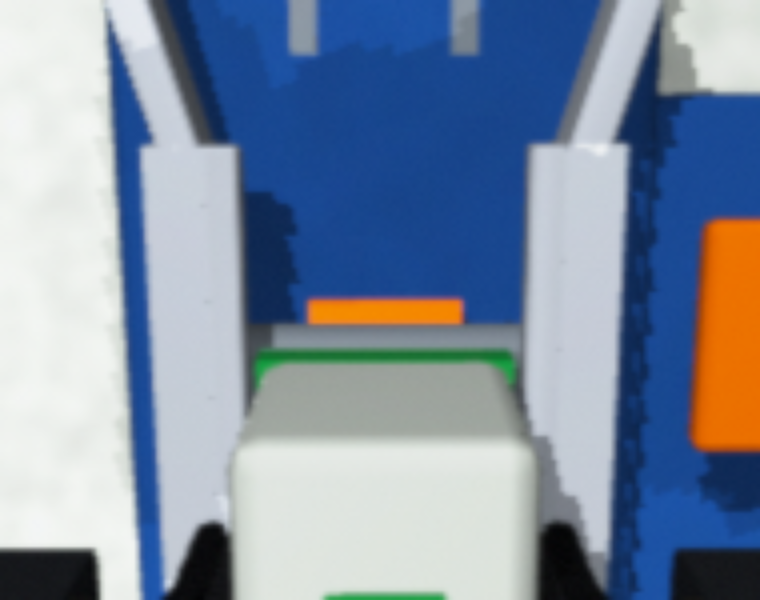

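Call:
{"api": "play_rows", "payload": {"translation": [[0.5,0,0],[0.5,0,0],[0.5,0,0],[0.5,0,0],[0.5,0,0],[0.5,0,0],[0,0,0],[0,0,0],[0,0,0],[0,0,0]], "turn": [[0,0,0],[0,0,0],[0,0,0],[0,0,0],[0,0,0],[0,0,0],[0,0,0],[0,0,0],[0,0,0],[0,0,0]], "fingers": [-1,-1,-1,-1,-1,-1,-1,-1,-1,-1]}}

```text
time: 22.87
position: [0.6386, -0.2186, 0.0435]
tool_rot: [-1.558, 0.219, -0.206]
ft_force: [-10.0, 3.7, 4.4]
grip_width: 0.411
```

```bash
python3 look.py o6
```

```text
along 22.31 z 43.51 F tool [-11.3  -4.8   1.4] grip 0.408 t 22.9167
pad cols 356 411 rows 161 220
pad z 0.044 size [33.4 33.8] inner z [-56.05423186  43.88440748]
pad z 0.035 size [35.3 35.6] inner z [-55.11332021  46.23211419]
```

Call:
{"api": "play_rows", "payload": {"translation": [[0.5,0,0],[0.5,0,0],[0.5,0,0],[0.5,0,0],[0.5,0,0],[0,0,0],[0,0,0],[0,0,0],[0,0,0],[0,0,0]], "turn": [[0,0,0],[0,0,0],[0,0,0],[0,0,0],[0,0,0],[0,0,0],[0,0,0],[0,0,0],[0,0,0],[0,0,0]], "fingers": [-1,-1,-1,-1,-1,-1,-1,-1,-1,-1]}}

```text
time: 23.75
position: [0.6404, -0.2191, 0.0436]
tool_rot: [-1.558, 0.22, -0.205]
ft_force: [-11.6, 4.0, 6.3]
grip_width: 0.412
```

```bash
python3 look.py o7
```

```text
along 24.14 z 43.55 F tool [-12.4  -5.9   0.5] grip 0.411 t 23.8
pad cols 356 411 rows 157 217
pad z 0.044 size [33.8 33.7] inner z [-58.15423689  43.79380663]
pad z 0.035 size [35.7 35.6] inner z [-57.32977895  46.13370074]
```

View pics/o7.png

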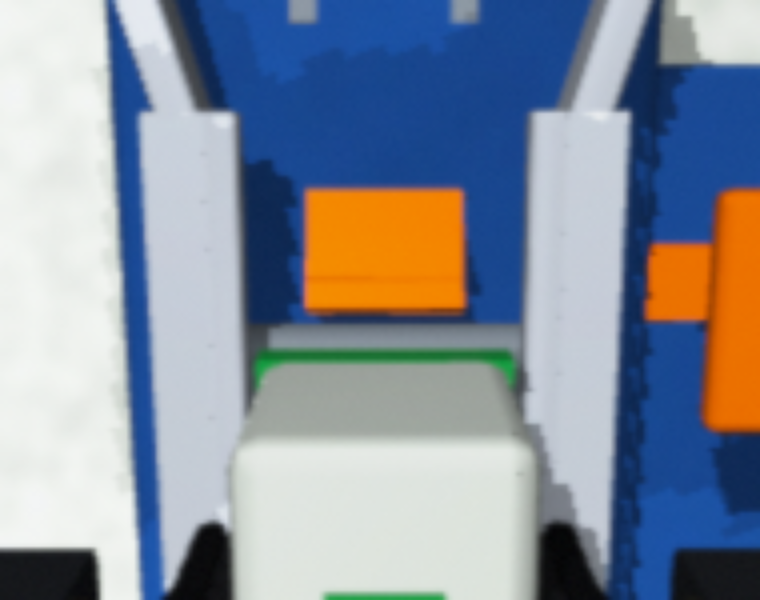

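The catch has clicked. The tongue at (385,250) in the zoomed view is fully up just behind the pack, and the pad is back at its 44 mm height. I'll stop pushing, ease off and release.

Call:
{"api": "play_rows", "payload": {"translation": [[-0.5,0,0],[-0.5,0,0],[-0.5,0,0],[-0.5,0,0],[-0.5,0,0],[0,0,0],[0,0,0],[0,0,0],[0,0,0],[0,0,0]], "turn": [[0,0,0],[0,0,0],[0,0,0],[0,0,0],[0,0,0],[0,0,0],[0,0,0],[0,0,0],[0,0,0],[0,0,0]], "fingers": [-1,-1,-1,-1,-1,-1,-1,-1,-1,-1]}}

```text
time: 24.63
position: [0.6402, -0.219, 0.0434]
tool_rot: [-1.559, 0.216, -0.209]
ft_force: [-5.3, 2.4, 1.5]
grip_width: 0.408
```

```bash
python3 look.py p1
```

```text
along 23.89 z 43.39 F tool [-5.9 -0.4 -0.5] grip 0.41 t 24.6833
pad cols 356 411 rows 158 218
pad z 0.044 size [33.8 33.7] inner z [-57.65966874  43.7284686 ]
pad z 0.035 size [35.7 35.6] inner z [-56.80546871  46.07123851]
```

View pics/p1.png

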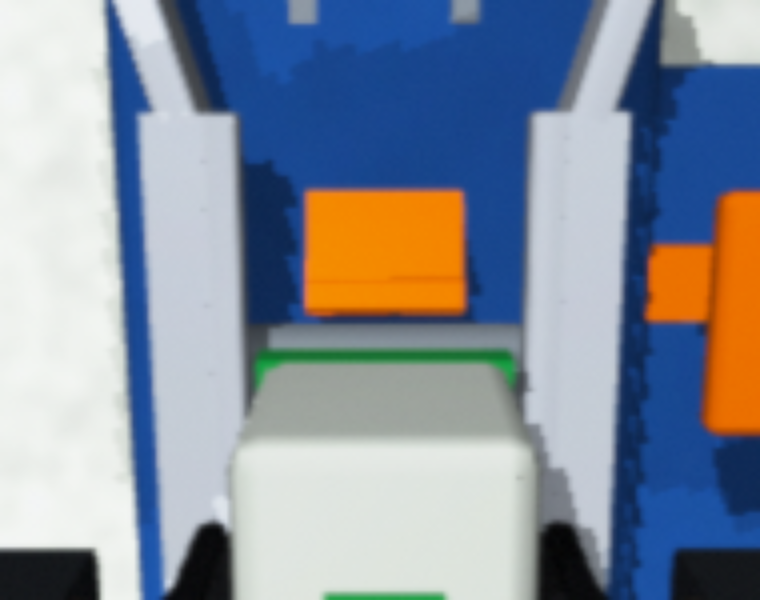

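Call:
{"api": "play_rows", "payload": {"translation": [[0,0,0],[0,0,0],[0,0,0],[0,0,0],[0,0,0],[0,0,0],[0,-2,0],[0,-8,0],[0,-15,0],[0,-20,0]], "turn": [[0,0,0],[0,0,0],[0,0,0],[0,0,0],[0,0,0],[0,0,0],[0,0,0],[0,0,0],[0,0,0],[0,0,0]], "fingers": [0.1,0.1,0.1,0.1,0.1,0.1,0.1,0.1,0.1,0.1], "grip_force": 20}}

```text
time: 25.52
position: [0.6415, -0.2193, 0.0897]
tool_rot: [-1.56, 0.214, -0.211]
ft_force: [-0.6, -0.7, -0.4]
grip_width: 0.551
```

Call:
{"api": "play_rows", "payload": {"translation": [[0,-20,0],[0,-25,0],[0,-20,0],[0,-8,0],[-10,0,0],[-20,0,0],[-20,0,0],[-10,0,0],[0,0,0],[0,0,0]], "turn": [[0,0,0],[0,0,0],[0,0,0],[0,0,0],[0,0,0],[0,0,0],[0,0,0],[0,0,0],[0,0,0],[0,0,0]], "fingers": [0.1,0.1,0.1,0.1,0.1,0.1,0.1,0.1,0.1,0.1]}}

```text
time: 26.35
position: [0.5846, -0.2035, 0.1631]
tool_rot: [-1.56, 0.212, -0.214]
ft_force: [1.6, 0.3, -0.1]
grip_width: 0.553
```

Run:
```python
from h import *
s=ctrl.get_state(); print(s["position"],s["ft_force"],s["grip_width"],s["time"])
a=ctrl.get_image("wrist");b=ctrl.get_image("scene");c=ctrl.get_image("top")
cv2.imwrite("pics/q.png",a);cv2.imwrite("pics/q1.png",cv2.resize(b[165:225,165:275],None,fx=5,fy=5));cv2.imwrite("pics/q3.png",b);cv2.imwrite("pics/q2.png",c)
```

```text
[ 0.58456439 -0.20346587  0.16311644] [ 1.6371897   0.28282443 -0.08524971] 0.5525673990408434 26.35
```

View pics/q.png

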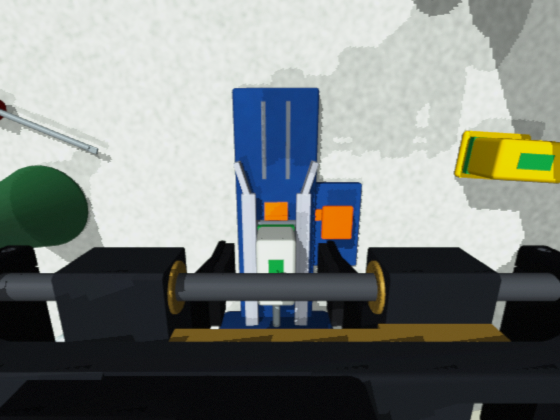

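View pics/q3.png

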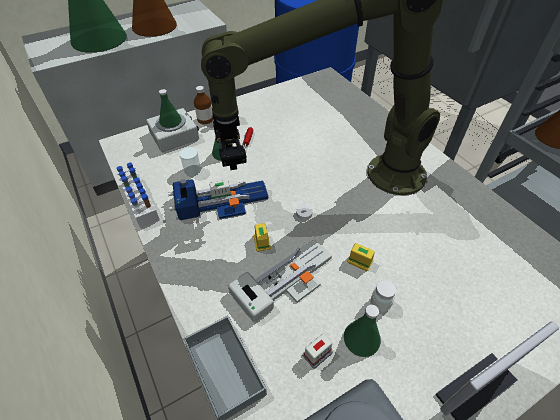

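View pics/q2.png

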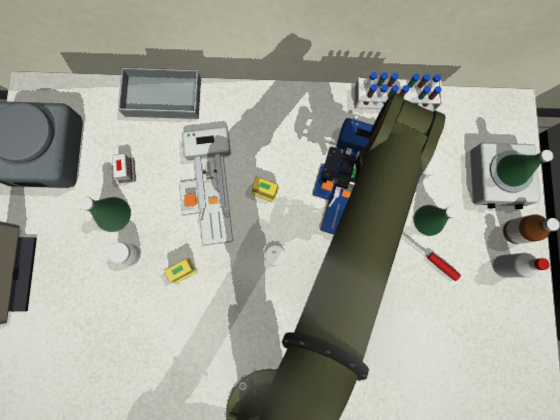

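Run:
```python
import cv2
im=cv2.imread("pics/q.png")
cv2.imwrite("pics/q4.png",cv2.resize(im[150:280,220:370],None,fx=4.5,fy=4.5,interpolation=cv2.INTER_CUBIC))
```

```text
(no output)
```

View pics/q4.png

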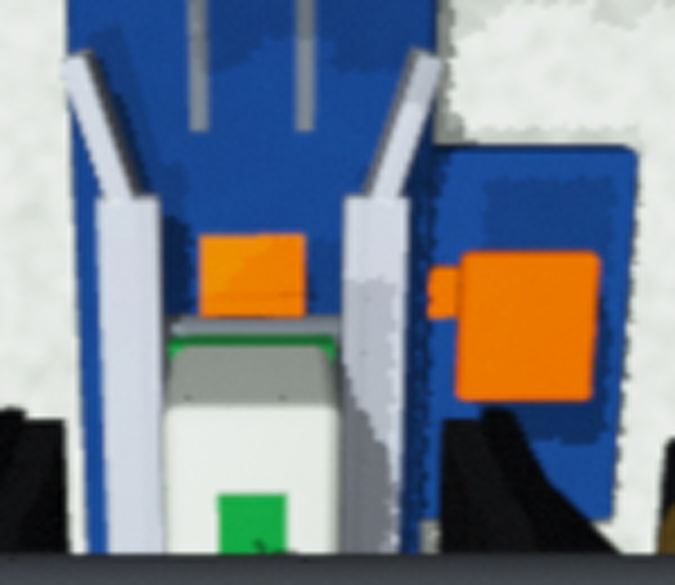

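The tongue at (252,275) is fully exposed and up, and the pack rests back against its face. The pad at (528,325) is raised. The gripper is clear, so I'm handing in.

```bash
python3 -c "
from bench import ctrl
print(ctrl.close_job())"
```

```text
the job is handed in; nothing more can be done
None
```

The green-banded pack is now latched in the blue air pump, and I handed the job in at about 26.5 s of the 58 s allowed. I pressed the charger's catch until the pack popped free, slid it out and lifted it off the landing. Then I slid it into the pump by feel, eased off and let go.

- **Click:** the pump's orange tongue and pad came back up during the last 5 mm of travel. I then stopped pushing.
- **Forces:** the highest push I read along the rail was about 12 N. I only read forces at the end of each move, so a brief peak in between could have been missed. Upward force on the tool reached about 9 N partway in, so I eased the height a little.
- **Release:** after I let go, the pack stayed in place against the raised tongue and the gripper was clear, with the force on the tool near zero.
- **Other items:** the other things on the bench look unmoved in the last pictures. The arm hid part of the pump side from the top camera.
- **Disagreements:** the camera positions for the charger rail differed by about 3 mm between the top and wrist views. The wrist camera read about 1.5 mm off to one side. I corrected for both by lining up against the fingers and the pack in the wrist pictures.
- **Not measured:** I could not measure how far the pump's rubber stop was squeezed. The 12 N push suggests it was barely touched.

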